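# Weigh down repaired cover boards on the suction plate

### The job

First turn the sunken suction regulator fully off (white line at the dot). Then take weights out of the packed crate and set one gently down, upright, on the middle of every cover board lying on the suction plate, leaving the other weights and all the tins upright in the crate. When every board has its weight, turn the regulator to the long tick (2.0), and leave the jar, book and mug as they are.

Things in the scene. Friction and masses are not known exactly. Their poses are not given: they have to be found in the camera images.
- regulator (a joint): suction regulator knob in the well of the control box, turning about the vertical axis, rad. 0 = fully off, at a stop: the white line on the knob points at the white dot on the rim. Grows clockwise seen from above, up to 2.6. Short ticks on the rim at 0.5, 1.0, 1.5 and 2.5; the one long, broad tick is at 2.0. Light friction (0.03 N m); stays where it is left
- control: grey control box, 130 x 130 mm, 65 mm high, fixed; origin at the centre of its underside. A round well, 80 mm across and 34 mm deep (floor 31 mm above the table), is sunk in the middle of its top. In it stands the black bar knob: 36 mm long, 14 mm thick, its top 30 mm above the well floor, 4 mm below the box's top
- regulator_grip (a point): point on the knob's axis, 22 mm above the well floor (53 mm above the table). It turns with the knob: its x axis lies along the bar (the end with the white line is at -x), z is up
- plate: low-pressure suction plate, grey case with perforated aluminium top, 220 x 220 mm, top 30 mm above the table; fixed; origin at the centre of its underside
- crate: shallow open wooden crate, 172 x 172 mm, 30 mm high, walls and floor 6 mm; fixed; origin at the centre of its underside, sides along x and y. It is packed 3 by 3 (53 mm pitch) with four weights and five tins, in any order, side by side without room for a finger between them
- weight1_mid (a point): binder's weight, about 0.45 kg: steel block 52 x 52 mm, 28 mm high, with an upright square wooden handle 18 x 18 mm that rises 36 mm above the middle of the block (64 mm in all), sides parallel to the block's. Point at its centre, 32 mm above its underside; x and y along the block's sides, z up. All four weights are alike
- weight2_mid (a point): binder's weight, about 0.45 kg: steel block 52 x 52 mm, 28 mm high, with an upright square wooden handle 18 x 18 mm that rises 36 mm above the middle of the block (64 mm in all), sides parallel to the block's. Point at its centre, 32 mm above its underside; x and y along the block's sides, z up. All four weights are alike
- weight3_mid (a point): binder's weight, about 0.45 kg: steel block 52 x 52 mm, 28 mm high, with an upright square wooden handle 18 x 18 mm that rises 36 mm above the middle of the block (64 mm in all), sides parallel to the block's. Point at its centre, 32 mm above its underside; x and y along the block's sides, z up. All four weights are alike
- weight4_mid (a point): binder's weight, about 0.45 kg: steel block 52 x 52 mm, 28 mm high, with an upright square wooden handle 18 x 18 mm that rises 36 mm above the middle of the block (64 mm in all), sides parallel to the block's. Point at its centre, 32 mm above its underside; x and y along the block's sides, z up. All four weights are alike
- board1_top (a point): repaired leather-covered book cover board, loose, 84 x 70 x 4 mm (long side along x), lying flat on the suction plate; point at the middle of its top face, z up. Two to four of the boards are there
- board2_top (a point): repaired leather-covered book cover board, loose, 84 x 70 x 4 mm (long side along x), lying flat on the suction plate; point at the middle of its top face, z up. Two to four of the boards are there
- board3_top (a point): repaired leather-covered book cover board, loose, 84 x 70 x 4 mm (long side along x), lying flat on the suction plate; point at the middle of its top face, z up. Two to four of the boards are there
- board4_top (a point): repaired leather-covered book cover board, loose, 84 x 70 x 4 mm (long side along x), lying flat on the suction plate; point at the middle of its top face, z up. Two to four of the boards are there
- tin1_mid (a point): low round wax tin, 52 mm across, 28 mm high, in the crate; point at its centre, z up; not needed
- tin2_mid (a point): low round wax tin, 52 mm across, 28 mm high, in the crate; point at its centre, z up; not needed
- tin3_mid (a point): low round wax tin, 52 mm across, 28 mm high, in the crate; point at its centre, z up; not needed
- tin4_mid (a point): low round wax tin, 52 mm across, 28 mm high, in the crate; point at its centre, z up; not needed
- tin5_mid (a point): low round wax tin, 52 mm across, 28 mm high, in the crate; point at its centre, z up; not needed
- paste_jar: jar of paste, 66 mm across, 90 mm high, a bystander to be left where it is; origin at the centre of its underside
- old_book: old leather-bound book lying flat, 100 x 150 x 30 mm, a bystander to be left where it is; origin at the centre of its underside
- brush_mug: white mug, 76 mm across, 90 mm high, a bystander to be left where it is; origin at the centre of its underside
There are look-alikes about, which are no part of the job. Leave any green or purple look-alike of the part that bears tin5_mid alone.

How it is judged:
By the outcome, as a careful person would: the job done as asked, in the order asked, and still so for the second after the job is handed in, with the robot touching nothing.
Of board1, board2, board3, board4 only 2 to 4 are there at a start; the rules pass over those that are not, and their reading is None.
At some moment in a run one of board1, board2, board3, board4 may be knocked a few centimetres aside while the robot is not near it.
It also fails if it takes over 210 s, if anything falls off the work surface, if the arm or the gripper's body presses on something with over 40 N, if the wrist force passes 120 N, or if a joint passes its speed limit or range.

### The arm

A 6-joint arm with a two-finger parallel gripper is mounted at the origin on the work surface. World frame = base frame: x ahead of the robot, y to its left, z up, the work surface at z = 0. Lengths are in mm, angles in rad, forces in N, time in s.
With the tool pointing down it reaches from about 150 to 775 mm from the base axis. Payload 6.1 kg.
Tool frame: the origin (TCP) lies midway between the tips of the shut fingers; the grasp point (between the pads) lies 19 mm behind it; z points along the fingers, y is the line along which they close (so a half turn about z gives the same grasp; the last joint's range is limited). The gripper opens to 85 mm and grips with 20 to 120 N. Pads are 22 mm wide; open, the fingers measure 114 mm over their backs; the gripper's body (76 mm by 85 mm) begins 54 mm behind the grasp point. The pads swing forward as they close: fully open they stand 13 mm farther back than shut.
Start: joints at [-1.209, 0.126, -0.04, 1.405, 0, 1.571], TCP at [185.821, -490.998, 231.295] pointing down, gripper open.
Joint ranges: [-2.72, 2.72], [-0.95, 1.95], [-1.27, 1.35], [-1.78, 2.02], [-1.46, 1.47], [-3.14, 3.14]. Speed limits (rad/s): [2.39, 2.39, 3.01, 3.14, 3.14, 3.14].

### API

Orientations are given as [roll, pitch, yaw] about the fixed x, y, z axes, in that order (R = Rz(yaw) Ry(pitch) Rx(roll)).
In Python, from plant import env gives the robot as it stands.
- The arm moves only by the tool carry_out, never from a script. Its argument "commands" is a list of rows, each an object with "delta_pos": the shift along the tool's x, y, z each as a share of 0.025 m, from -1 to 1, a list of three; "angular": the turn, a rotation vector about the tool's x, y, z each as a share of 90 degrees, from -1 to 1, a list of three. In form: [{"delta_pos": [tx, ty, tz], "angular": [rx, ry, rz]}, ...]. A call has 1 to 5 rows; each row shifts and turns the commanded pose from where the row before left it, along the tool's axes as they then stand; what a row does not reach is not made up. A row lasts 1/10 s, in which the tool goes at most 50 mm and 8.59 degrees, less where a joint would pass 70% of its speed; a pose out of reach is approached as far as the arm can. A call with a number of a shift or a turn outside -1 to 1 is refused whole. A call with a gripper value outside its range is refused whole. "hand" is the opening, from 0 (shut) to 1 (fully open), set as the call begins (left out, the last holds). The fingers move at their own pace and stop on an object; "force" is the grip in N (left out, the last holds). Time passes only in rows, so rows that do not move let the fingers close. It gives the time, the measured TCP pose, the force, the opening and the grip force at its end, in the units of the state.
- env.state(): the state, without advancing time (a new reading comes with each control period).
- env.grab_frame(name): name is "scene" or "side" or "wrist"; returns a dict with "frame" (384x512x3 uint8, red, green, blue), "z_map" (384x512 float32, mm along the optical axis (not along the pixel's ray), 0 where there is no reading), "mtx" (3x3 intrinsics, pixels), "distortion" ([k1, k2, p1, p2, k3] as OpenCV has them; the pictures are not rectified), "position" and "orientation" of the camera in the world. Camera axes: x right, y up, looking along -z (the intrinsics and any distortion apply to the point x, -y, -z); pixel columns grow to the right and rows downward; lengths in mm; the calibration is good to about 2 mm. A picture is of the moment at which its call begins.
- env.close_job(): hands the job in; it is judged then, once.
The state is a dict: "clock": time; "joint_pos": joint angles; "qd": joint speeds; "effort": joint torques, N m; "ee_pos": TCP position; "ee_rot": TCP orientation; "contact_force": force on the tool from outside, world axes, zero at the start; "moment": the same for the moment, N m; "grip_width": finger opening in mm; "gripper_force": force on a finger pad.
Only numpy, scipy, OpenCV 4.12 (cv2) and the standard library are available. Lean on these libraries where they do the work, as an engineer would, in place of code of your own. Each camera call takes 0.05 s, during which the arm holds its last target. There are 200 camera calls.

## Working session

There is one attempt and no reset: what is moved stays moved. The work goes in short steps, Python scripts to look and compute and a tool call to move; the robot and the scene stay as the last step left them, time stands still between calls to the robot, and variables do not carry over. Pictures are saved under pics/ and viewed, at most 14 in all, crops included, and the job is handed in when it is done.

Besides the shell and the picture viewer there is one more tool, called after "Call:" by a JSON object that holds its "name" and its "arguments". carry_out: Moves the arm, as the interface text tells. Its arguments: {"type":"object","properties":{"commands":{"type":"array","items":{"type":"object","properties":{"delta_pos":{"type":"array","items":{"type":"number"}},"angular":{"type":"array","items":{"type":"number"}}}}},"hand":{"type":"number"},"force":{"type":"number"}},"required":["commands"]}

```bash
mkdir -p pics; ls
cat > h.py <<'E'
import numpy as np, cv2
from plant import env
from scipy.spatial.transform import Rotation as R
def grab(n,save=None):
    f=env.grab_frame(n)
    if save: cv2.imwrite('pics/'+save,f['frame'][:,:,::-1])
    return f
def camR(f):
    o=np.array(f['orientation'],float)
    return o if o.shape==(3,3) else R.from_euler('xyz',o).as_matrix()
def rays(f,px):
    u=cv2.undistortPoints(np.array(px,float).reshape(-1,1,2),np.array(f['mtx']),np.array(f['distortion'])).reshape(-1,2)
    d=np.c_[u[:,0],-u[:,1],-np.ones(len(u))]
    return np.array(f['position'],float),d@camR(f).T
def onplane(f,px,z):
    p,d=rays(f,px); return p+d*((z-p[2])/d[:,2])[:,None]
def bydepth(f,px):
    p,d=rays(f,px); px=np.array(px).reshape(-1,2).astype(int)
    return p+d*f['z_map'][px[:,1],px[:,0]][:,None]
def cloud(f):
    g=np.stack(np.meshgrid(np.arange(512),np.arange(384)),-1).reshape(-1,2)
    return bydepth(f,g).reshape(384,512,3)
E
python3 - <<'E'
from h import *
s=env.state();print(s)
for n in ['scene','side','wrist']:
    f=grab(n,n+'0.png');print(n,f['position'],f['orientation'],f['mtx'],f['distortion'])
a=[cv2.imread('pics/%s0.png'%n) for n in ['scene','side','wrist']]
E
```

```text
pics
{'clock': 0.0, 'joint_pos': array([-1.20896683e+00,  1.26391099e-01, -4.06366981e-02,  1.40540567e+00,
        5.04191240e-05,  1.57079226e+00]), 'qd': array([-0.00069915,  0.00096862, -0.00026209, -0.00031264, -0.0010179 ,
       -0.00169114]), 'effort': array([ 2.24511527e-04, -4.35913181e+01,  3.52924204e+01,  1.71845133e-02,
        7.74722230e-05,  2.16476735e-06]), 'ee_pos': array([ 185.7070147 , -490.60639711,  230.50952306]), 'ee_rot': array([-3.13995551e+00, -5.04257142e-05,  3.61833483e-01]), 'contact_force': array([-0.42469499, -1.55039638, -1.19964815]), 'moment': array([-0.01196798, -0.02805658, -0.04701489]), 'gripper_force': 0.0, 'grip_width': 85.19838780114911}
scene [1242.53984959  -65.74701102  927.09041286] [ 0.65509401 -0.00472356  1.52251371] [[443.90697165   0.         254.35585134]
 [  0.         443.90697165 186.49128374]
 [  0.           0.           1.        ]] [-0.14446987  0.          0.          0.          0.        ]
side [276.59306076 708.36989837 852.36570952] [ 7.91180754e-01 -1.66920877e-03 -2.74210443e+00] [[400.38589871   0.         253.96196968]
 [  0.         400.38589871 188.09819095]
 [  0.           0.           1.        ]] [-0.02903468  0.          0.          0.          0.        ]
wrist [ 257.67875833 -462.95119798  373.76539177] [-3.01702212e-01  1.20460665e-03 -1.21012190e+00] [[340.06358066   0.         253.42352523]
 [  0.         340.06358066 194.97424019]
 [  0.           0.           1.        ]] [0.02030056 0.         0.         0.         0.        ]
```

View pics/scene0.png

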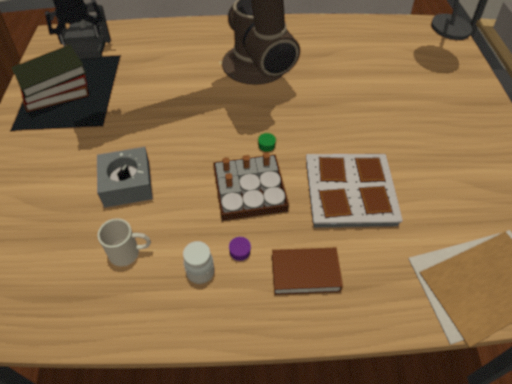

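View pics/side0.png

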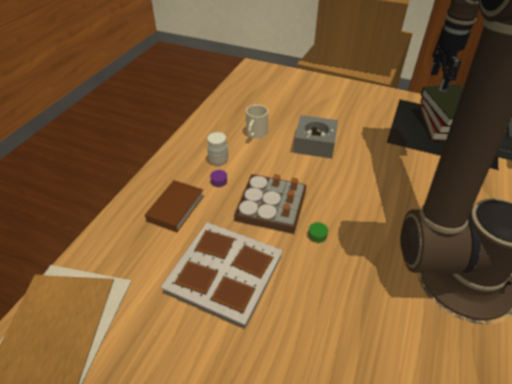

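The scene view shows the control box at (125,178), and the crate at (250,187) with handles at (226,165), (246,160), (266,158) and (229,180). The plate is at (352,190) with four boards. The side view agrees. The green (267,142) and purple (240,248) caps are look-alike tins, and the brown book (306,270) could be taken for a board.

```bash
cat > m.py <<'E'
from h import *
def rect(P):
    (c,s,a)=cv2.minAreaRect(P[:,:2].astype(np.float32)); return np.round(c,1),np.round(s,1),round(a,1)
def comps(m,amin=12):
    n,l,st,c=cv2.connectedComponentsWithStats(m.astype(np.uint8)); return [(l==i,c[i],st[i,4]) for i in range(1,n) if st[i,4]>=amin]
def brown(f):
    h=cv2.cvtColor(f['frame'],cv2.COLOR_RGB2HSV).astype(int); return ((h[...,0]<14)|(h[...,0]>172))&(h[...,1]>110)&(h[...,2]<150)
if __name__=='__main__':
  for n in ['scene','side']:
    f=grab(n);C=cloud(f);X,Y,Z=C[...,0],C[...,1],C[...,2]; ok=f['z_map']>0
    h=cv2.cvtColor(f['frame'],cv2.COLOR_RGB2HSV).astype(int)
    print('==',n)
    ws=ok&(X>250)&(X<900)&(Y>-500)&(Y<450)
    for m,c,a in comps(ws&(Z>12)&(Z<120),60):
        P=C[m];print('obj',np.round(c),a,'med',np.round(np.median(P,0)),'zmax',np.round(np.percentile(P[:,2],[50,90,98])),rect(P[P[:,2]>np.percentile(P[:,2],60)-3]))
    for m,c,a in comps(ws&brown(f)&(Z>15)&(Z<45),60):
        e=cv2.erode(m.astype(np.uint8),np.ones((2,2)))>0
        cnt=max(cv2.findContours(m.astype(np.uint8),0,2)[0],key=cv2.contourArea)[:,0]
        zt=np.median(C[e][:,2]); print('brown',np.round(c),a,'z',round(zt,1),rect(onplane(f,cnt,zt)))
    for m,c,a in comps(ws&(Z>40)&(Z<80)&(h[...,1]>110),5):
        P=C[m];print('handle',np.round(c),a,np.round(P.mean(0),1),'ztop',np.round(np.percentile(P[:,2],[50,95]),1))
E
python3 m.py
python3 - <<'E'
import sys; sys.path.insert(0,'.')
from h import *
a=cv2.imread('pics/scene0.png')[140:230,85:300]
cv2.imwrite('pics/crop.png',cv2.resize(a,None,fx=3.6,fy=3.6,interpolation=2))
E
```

```text
== scene
obj [267. 140.] 255 med [391.  14.  26.] zmax [26. 29. 30.] (array([384.8,  14.1]), array([52.3, 51.2]), 30.5)
obj [123. 175.] 2674 med [ 522. -363.   61.] zmax [61. 65. 67.] (array([ 505.8, -366.7]), array([134.6, 131.2]), 10.6)
obj [249. 185.] 3707 med [552. -41.  32.] zmax [32. 37. 68.] (array([541.4, -40.3]), array([171. , 170.6]), 7.1)
obj [352. 190.] 5939 med [577. 221.  30.] zmax [30. 34. 35.] (array([562.9, 223.2]), array([219.8, 222.7]), 88.2)
obj [120. 241.] 1398 med [ 716. -347.   58.] zmax [58. 87. 90.] (array([ 720.5, -341.3]), array([98.8, 76.1]), 60.7)
obj [239. 247.] 400 med [728. -72.  26.] zmax [26. 29. 30.] (array([724.5, -71.1]), array([49. , 52.2]), 87.6)
obj [198. 262.] 1017 med [ 789. -162.   84.] zmax [84. 90. 91.] (array([ 773.2, -164.6]), array([56.7, 56.3]), 2.2)
obj [306. 269.] 2780 med [793.  77.  29.] zmax [29. 31. 32.] (array([788.6,  78.1]), array([152.7, 102.4]), 89.2)
brown [332. 169.] 515 z 32.7 (array([506.7, 178.8]), array([64.3, 79. ]), 84.5)
brown [370. 169.] 507 z 32.5 (array([511.9, 279.5]), array([65. , 79.5]), 89.0)
brown [248. 206.
[... 1725 characters left out ...]
([166.2,  42. ]), 11.4)
brown [215. 244.] 593 z 33.7 (array([611.8, 170.5]), array([80.2, 67.3]), 3.2)
brown [252. 261.] 638 z 33.8 (array([503.6, 180.5]), array([66.7, 79.9]), 84.6)
brown [197. 277.] 664 z 35.3 (array([607.3, 276. ]), array([79.3, 68. ]), 3.1)
brown [233. 294.] 752 z 35.3 (array([508.2, 282.6]), array([66.3, 80.2]), 89.6)
handle [246. 122.] 5 [ 739.  -320.6   54.1] ztop [56.1 61.6]
handle [315. 131.] 25 [ 507.2 -360.    56.2] ztop [56.8 61.3]
handle [276. 180.] 65 [542.5 -86.2  60.4] ztop [62.1 70.9]
handle [294. 183.] 67 [490.2 -92.6  60.4] ztop [62.8 70.7]
handle [290. 196.] 65 [483.1 -39.9  60. ] ztop [63.7 70.7]
handle [286. 210.] 73 [476.5  12.7  60.2] ztop [64.  70.8]
```

View pics/crop.png

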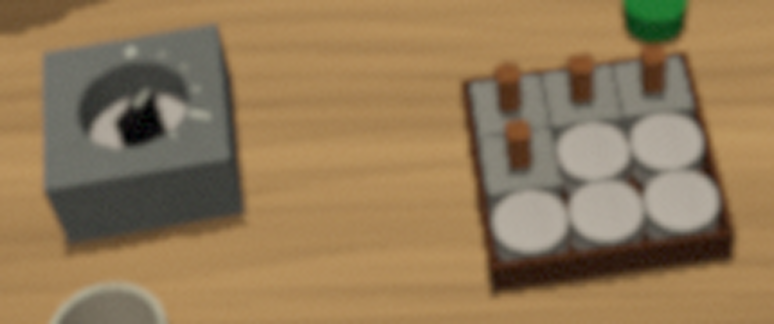

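The crop shows four weights (square blocks with handles): three along the near row and one in the second row at the -y end. The other five are round tins. The knob line points roughly at the rim's upper side, towards the dot. I'll move over the control box for a close wrist view.

Call:
{"name": "carry_out", "arguments": {"commands": [{"delta_pos": [0.5,0,0],"angular": [0,0,0]},{"delta_pos": [1,0,0],"angular": [0,0,0]},{"delta_pos": [1,0,0],"angular": [0,0,0]},{"delta_pos": [1,0,0],"angular": [0,0,0]},{"delta_pos": [1,0,0],"angular": [0,0,0]}], "hand": 0.35}}

```text
clock: 0.75
ee_pos: [292.6, -450.3, 231.3]
ee_rot: [-3.142, -0.0, 0.362]
contact_force: [0.3, -0.8, 0.5]
grip_width: 30.0
gripper_force: 0.0
```

Call:
{"name": "carry_out", "arguments": {"commands": [{"delta_pos": [1,0,0],"angular": [0,0,0]},{"delta_pos": [1,0,0],"angular": [0,0,0]},{"delta_pos": [1,0,0],"angular": [0,0,0]},{"delta_pos": [1,0,0],"angular": [0,0,0]},{"delta_pos": [1,0,0],"angular": [0,0,0]}]}}

```text
clock: 1.25
ee_pos: [409.5, -405.8, 231.3]
ee_rot: [-3.141, -0.0, 0.362]
contact_force: [0.1, -1.3, -0.8]
grip_width: 29.9
gripper_force: 0.0
```

Call:
{"name": "carry_out", "arguments": {"commands": [{"delta_pos": [1,0,0],"angular": [0,0,0]},{"delta_pos": [1,0,0],"angular": [0,0,0]},{"delta_pos": [0.7,0,0],"angular": [0,0,0]},{"delta_pos": [0.5,0,0],"angular": [0,0,0]},{"delta_pos": [0,0,0],"angular": [0,0,0]}]}}

```text
clock: 1.75
ee_pos: [484.0, -377.8, 230.9]
ee_rot: [-3.141, 0.0, 0.364]
contact_force: [0.2, 0.0, -0.0]
grip_width: 30.6
gripper_force: 0.0
```

Run:
```python
from h import *
f=grab('wrist','w1.png')
s=env.state();print(s['clock'],s['ee_pos'],s['ee_rot'],s['grip_width'],s['joint_pos'])
np.savez('w1.npz',**{k:np.array(v) for k,v in f.items()})
C=cloud(f);m=(C[...,2]>62)&(C[...,2]<70);print(m.sum(),C[m].mean(0))
```

```text
1.8 [ 483.06596948 -378.3332592   231.01971949] [-3.14124460e+00  5.32300667e-04  3.62720540e-01] 30.161169655542995 [-6.64274973e-01  2.98282708e-01  1.74303341e-01  1.44739022e+00
 -2.75434553e-04  2.11459731e+00]
14582 [ 510.70527436 -363.67365712   65.39617681]
```

View pics/w1.png

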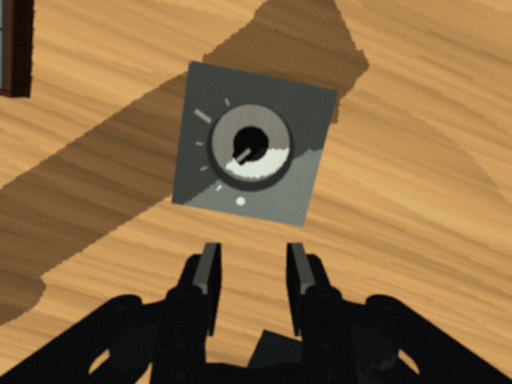

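The wrist view shows the white line on the knob from about (252,147) to (236,161), the dot at (240,201), and the long tick at (203,115). Next I'll measure these points precisely.

```bash
cat > knob.py <<'E'
from m import *
def knob(f,verbose=1):
    C=cloud(f);Z=C[...,2];g=f['frame'].astype(int);V=g.max(2)
    top=(Z>60)&(Z<71); top=max(comps(top,200),key=lambda t:t[2])[0]
    cnt=max(cv2.findContours(top.astype(np.uint8),0,2)[0],key=cv2.contourArea)[:,0]
    P=onplane(f,cnt,65.);r=rect(P)
    hull=np.zeros(top.shape,np.uint8);cv2.fillPoly(hull,[cnt],1)
    hole=max(comps(cv2.morphologyEx((hull>0).astype(np.uint8)*(~top),cv2.MORPH_OPEN,np.ones((5,5))),100),key=lambda t:t[2])[0]
    hc=max(cv2.findContours(hole.astype(np.uint8),0,2)[0],key=cv2.contourArea)
    Q=onplane(f,hc[:,0],65.);wc,wr=cv2.minEnclosingCircle(Q[:,:2].astype(np.float32))
    c=np.array(r[0]);print('box',r,'well',wc,wr)
    D=np.linalg.norm(onplane(f,np.stack(np.meshgrid(np.arange(512),np.arange(384)),-1).reshape(-1,2),65.)[:,:2]-c,axis=1).reshape(384,512)
    med=np.median(V[top]);
    local=cv2.medianBlur(V.astype(np.uint8),21).astype(int)
    mk=(V>local+25)&(D>41)&(D<62)
    for m,cc,a in comps(mk,3):
        p=onplane(f,[cc],65.)[0,:2];d=p-c;print('mark',np.round(cc),a,round(np.hypot(*d),1),'ang',round(np.degrees(np.arctan2(d[1],d[0])),1))
    dk=(V<45)&(D<26); dk=max(comps(dk,20),key=lambda t:t[2])
    kh=np.zeros(top.shape,np.uint8);kc=max(cv2.findContours(dk[0].astype(np.uint8),0,2)[0],key=cv2.contourArea);cv2.fillPoly(kh,[cv2.convexHull(kc)],1)
    print('knob dark rect',rect(onplane(f,kc[:,0],61.)))
    ln=(V>70)&(kh>0)
    for m,cc,a in comps(ln,4):
        ys,xs=np.nonzero(m);p=onplane(f,np.c_[xs,ys],61.)[:,:2];u=np.linalg.svd(p-p.mean(0))[2][0];d=p.mean(0)-c
        if u@d<0:u=-u
        print('line',np.round(cc),a,'mean off',np.round(d,1),'dir ang',round(np.degrees(np.arctan2(u[1],u[0])),1))
if __name__=='__main__':
    knob(dict(np.load('w1.npz')))
E
python3 knob.py; python3 -c "
import cv2;a=cv2.imread('pics/w1.png')[95:215,180:310];cv2.imwrite('pics/w1c.png',cv2.resize(a,None,fx=4,fy=4,interpolation=2))"
```

```text
box (array([ 506. , -365.5]), array([129.8, 130. ]), 9.8) well (506.6481628417969, -365.2998352050781) 39.255821228027344
mark [227. 102.] 23 46.2 ang 46.8
mark [202. 116.] 108 51.5 ang 75.6
mark [199. 143.] 21 46.8 ang 104.3
mark [308. 150.] 8 53.2 ang -70.6
mark [203. 168.] 23 47.0 ang 133.1
mark [218. 185.] 43 45.6 ang 159.5
mark [240. 201.] 73 50.7 ang -170.2
knob dark rect (array([ 508.4, -364.3]), array([33.2, 31.5]), 20.8)
line [233. 150.] 4 mean off [-6.8 14.4] dir ang -160.3
line [243. 155.] 81 mean off [-8.1  4. ] dir ang 150.6
line [246. 162.] 9 mean off [-13.   -1.2] dir ang 126.3
```

View pics/w1c.png

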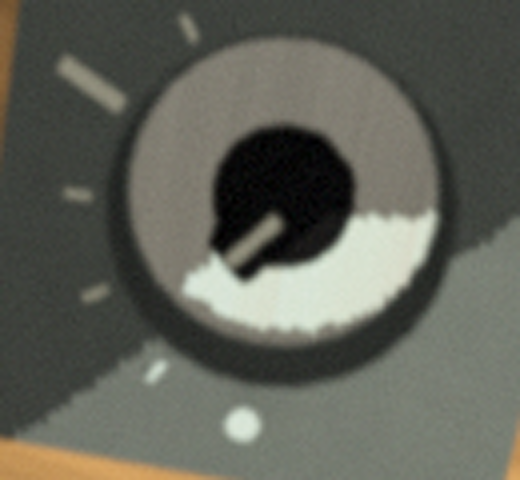

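The dot is at 189.8°, the line at about 152°, and the long tick at 75°. The knob therefore reads about 0.66 rad, with its axis at (506.4,-365.4). I'll align the fingers across the bar, which takes a 48.8° clockwise turn.

Call:
{"name": "carry_out", "arguments": {"commands": [{"delta_pos": [0.53,-0.08,0],"angular": [0,0,0.09]},{"delta_pos": [0.53,-0.07,0],"angular": [0,0,0.09]},{"delta_pos": [0,0,0],"angular": [0,0,0.09]},{"delta_pos": [0,0,0],"angular": [0,0,0.09]},{"delta_pos": [0,0,0],"angular": [0,0,0.09]}], "hand": 0.35}}

```text
clock: 2.3
ee_pos: [506.0, -368.0, 231.5]
ee_rot: [3.141, 0.0, -0.352]
contact_force: [0.1, -0.4, -0.4]
grip_width: 29.8
gripper_force: 0.0
```

Call:
{"name": "carry_out", "arguments": {"commands": [{"delta_pos": [0,0,0.6],"angular": [0,0,0.092]},{"delta_pos": [0,0,1],"angular": [0,0,0]},{"delta_pos": [0,0,1],"angular": [0,0,0]},{"delta_pos": [0,0,0.6],"angular": [0,0,0]},{"delta_pos": [0,0,0],"angular": [0,0,0]}]}}

```text
clock: 2.8
ee_pos: [504.8, -367.2, 149.0]
ee_rot: [-3.141, 0.004, -0.491]
contact_force: [-0.5, -0.1, -0.2]
grip_width: 29.7
gripper_force: 0.0
```

Run:
```python
from knob import *
f=grab('wrist','w2.png')
s=env.state();print(s['clock'],s['ee_pos'],s['ee_rot'],s['grip_width'],s['joint_pos'])
knob(f)
```

```text
2.85 [ 505.56050264 -367.6153093   150.70586455] [-3.14155443e+00  2.11250426e-03 -4.90883794e-01] 29.841738782207138 [-6.28592926e-01  3.27143309e-01  3.79639757e-02  1.28371475e+00
 -2.52130285e-04  3.00388383e+00]
box (array([ 505.5, -365.4]), array([130.6, 130.5]), 9.8) well (506.8854675292969, -366.1103210449219) 39.268985748291016
mark [277. 118.] 10 60.5 ang -43.4
mark [284. 137.] 12 50.3 ang -53.0
mark [297. 146.] 34 49.5 ang -64.9
mark [188. 186.] 38 46.7 ang 46.6
mark [312. 187.] 27 43.0 ang -102.7
mark [182. 218.] 151 51.8 ang 75.3
mark [296. 240.] 33 42.5 ang -160.7
mark [205. 243.] 25 46.9 ang 103.6
mark [283. 251.] 46 43.6 ang -177.6
mark [307. 251.] 19 54.6 ang -161.5
mark [232. 259.] 29 46.7 ang 132.5
mark [244. 257.] 29 43.1 ang 143.0
mark [263. 261.] 34 47.0 ang 161.1
knob dark rect (array([ 509.2, -367.2]), array([29.2, 39.6]), 61.8)
line [253. 211.] 143 mean off [-7.3  3.7] dir ang 152.3
line [264. 210.] 41 mean off [-10.   -4.1] dir ang 127.4
line [242. 211.] 50 mean off [-3.1 10.8] dir ang 175.0
```

View pics/w2.png

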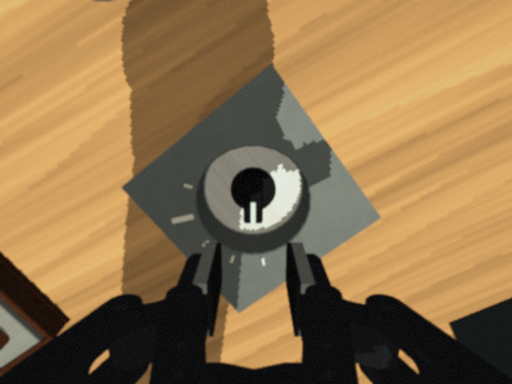

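The line now lies straight along the tool at column 253, midway between the fingers (219 and 288). I'll descend and grip.

Call:
{"name": "carry_out", "arguments": {"commands": [{"delta_pos": [0,-0.07,0.8],"angular": [0,0,0]},{"delta_pos": [0,0,1],"angular": [0,0,0]},{"delta_pos": [0,0,0.8],"angular": [0,0,0]},{"delta_pos": [0,0,0.6],"angular": [0,0,0]},{"delta_pos": [0,0,0.4],"angular": [0,0,0]}]}}

```text
clock: 3.35
ee_pos: [507.7, -366.4, 61.6]
ee_rot: [3.141, -0.001, -0.49]
contact_force: [-0.0, -0.6, 0.4]
grip_width: 30.1
gripper_force: 0.0
```

Call:
{"name": "carry_out", "arguments": {"commands": [{"delta_pos": [0,0,0.4],"angular": [0,0,0]},{"delta_pos": [0,0,0.4],"angular": [0,0,0]},{"delta_pos": [0,0,0],"angular": [0,0,0]}]}}

```text
clock: 3.65
ee_pos: [507.3, -365.6, 40.3]
ee_rot: [-3.141, 0.001, -0.49]
contact_force: [-0.1, -0.4, -0.3]
grip_width: 30.0
gripper_force: 0.0
```

Call:
{"name": "carry_out", "arguments": {"commands": [{"delta_pos": [0,0,0],"angular": [0,0,0]},{"delta_pos": [0,0,0],"angular": [0,0,0]},{"delta_pos": [0,0,0],"angular": [0,0,0]},{"delta_pos": [0,0,0],"angular": [0,0,0]}], "hand": 0, "force": 25}}

```text
clock: 4.05
ee_pos: [507.0, -367.6, 41.8]
ee_rot: [3.138, -0.0, -0.491]
contact_force: [-3.5, -5.5, -1.9]
grip_width: 12.8
gripper_force: 29.8
```

Call:
{"name": "carry_out", "arguments": {"commands": [{"delta_pos": [0,0.03,0],"angular": [0,0,-0.07]},{"delta_pos": [0,0,0],"angular": [0,0,-0.07]},{"delta_pos": [0,0,0],"angular": [0,0,-0.07]},{"delta_pos": [0,0,0],"angular": [0,0,-0.07]},{"delta_pos": [0,0,0],"angular": [0,0,-0.07]}]}}

```text
clock: 4.55
ee_pos: [507.2, -366.4, 41.8]
ee_rot: [-3.141, 0.0, 0.065]
contact_force: [-2.0, 2.0, 0.0]
grip_width: 13.2
gripper_force: 30.0
```

Call:
{"name": "carry_out", "arguments": {"commands": [{"delta_pos": [0,0,0],"angular": [0,0,-0.05]},{"delta_pos": [0,0,0],"angular": [0,0,-0.03]},{"delta_pos": [0,0,0],"angular": [0,0,0]},{"delta_pos": [0,0,0],"angular": [0,0,0]}]}}

```text
clock: 4.95
ee_pos: [507.2, -366.1, 41.7]
ee_rot: [-3.141, 0.0, 0.184]
contact_force: [-2.8, 4.3, 2.5]
grip_width: 13.3
gripper_force: 31.1
```

```bash
python3 -c "
from h import *
s=env.state();print(s['ee_pos'],s['ee_rot'],s['contact_force'],s['moment'],s['joint_pos'][5])"
```

```text
[ 507.20976074 -366.12350061   41.74363333] [-3.14072550e+00  6.71266829e-05  1.84223433e-01] [-2.76985592  4.30317488  2.549953  ] [ 0.90719735  0.60302285 -0.54172026] 2.3318767314853313
```

A moment of 0.54 N·m shows the knob is at its stop. I'll release it, lift clear and verify.

Call:
{"name": "carry_out", "arguments": {"commands": [{"delta_pos": [0,0,0],"angular": [0,0,0.005]},{"delta_pos": [0,0,0],"angular": [0,0,0]},{"delta_pos": [0,0,0],"angular": [0,0,0]},{"delta_pos": [0,0,-0.4],"angular": [0,0,0]},{"delta_pos": [0,0,-0.8],"angular": [0,0,0]}], "hand": 0.35}}

```text
clock: 5.45
ee_pos: [506.7, -366.1, 70.5]
ee_rot: [-3.14, 0.002, 0.178]
contact_force: [-0.4, 0.4, -0.9]
grip_width: 29.9
gripper_force: 0.0
```

Call:
{"name": "carry_out", "arguments": {"commands": [{"delta_pos": [0,0,-1],"angular": [0,0,0]},{"delta_pos": [0,0,-1],"angular": [0,0,0]},{"delta_pos": [0,0,-1],"angular": [0,0,0]},{"delta_pos": [0,0,-1],"angular": [0,0,0]},{"delta_pos": [0,0,-0.5],"angular": [0,0,0]}]}}

```text
clock: 5.95
ee_pos: [508.2, -367.2, 187.1]
ee_rot: [3.139, -0.003, 0.178]
contact_force: [-0.1, -0.1, -0.0]
grip_width: 30.0
gripper_force: 0.0
```

```bash
python3 - <<'E'
from knob import *
f=grab('wrist','w3.png')
s=env.state();print(s['clock'],s['ee_pos'],s['ee_rot'],s['grip_width'],s['joint_pos'])
knob(f)
E
python3 m.py | grep -E "==|handle|brown"
```

```text
6.0 [ 508.57802258 -367.41351279  188.19797539] [ 3.13751741 -0.00383059  0.17800306] 30.13238701407883 [-6.25589935e-01  3.19599941e-01  1.09665401e-01  1.35526930e+00
 -7.12795921e-05  2.33800727e+00]
box (array([ 505.6, -365.6]), array([131. , 130.1]), 9.8) well (507.1347351074219, -365.0665588378906) 39.299072265625
mark [216. 146.] 28 46.7 ang 46.9
mark [192. 166.] 131 51.8 ang 75.5
mark [304. 163.] 35 48.1 ang -50.9
mark [194. 196.] 30 46.7 ang 104.2
mark [207. 221.] 43 45.2 ang 134.1
mark [225. 238.] 27 47.0 ang 161.2
mark [251. 248.] 90 50.5 ang -170.4
knob dark rect (array([ 510.2, -366.3]), array([38.4, 29.5]), 36.4)
line [252. 200.] 106 mean off [-8.1 -1.4] dir ang -170.0
line [242. 200.] 31 mean off [-9.6  6.3] dir ang -144.6
line [261. 200.] 32 mean off [-6.8 -9.1] dir ang 165.2
== scene
brown [332. 169.] 516 z 32.4 (array([506.8, 178.8]), array([64., 79.]), 85.0)
brown [370. 169.] 504 z 32.7 (array([512. , 279.9]), array([64.9, 79.5]), 89.3)
brown [249. 207.] 359 z 23.4 (array([552.4, -38.7]), array([160.1, 169.7]), 6.9)
brown [375. 199.] 569 z 32.3 (array([610.6, 273.4
[... 637 characters left out ...]
([166.7,  33.1]), 5.1)
brown [215. 244.] 603 z 33.8 (array([611.8, 170.5]), array([80.2, 67.3]), 3.2)
brown [252. 261.] 627 z 33.9 (array([503.4, 180.5]), array([66. , 79.7]), 84.9)
brown [197. 277.] 664 z 35.3 (array([607.3, 276.1]), array([79.3, 67.7]), 3.1)
brown [233. 293.] 702 z 35.2 (array([508.5, 279.2]), array([60.3, 79.3]), 89.3)
handle [299. 121.] 14 [ 572.9 -384.8   64.5] ztop [64.4 66.7]
handle [316. 132.] 30 [ 504.8 -359.6   53.5] ztop [53.6 61.2]
handle [276. 180.] 66 [542.5 -86.1  60.1] ztop [61.6 70.7]
handle [294. 183.] 66 [490.3 -92.4  60.7] ztop [65.1 71.2]
handle [290. 196.] 66 [483.2 -39.9  59.6] ztop [62.3 69.8]
handle [286. 210.] 71 [476.7  12.5  60.5] ztop [63.4 70.8]
```

The line is at -170.0° and the dot at -170.4°, so the regulator is fully off. Now I'll go to weight A, the +y end of the near row, at about (480,8).

Call:
{"name": "carry_out", "arguments": {"commands": [{"delta_pos": [0.1,-0.6,-0.4],"angular": [0,0,0]},{"delta_pos": [0.1,-1,-0.4],"angular": [0,0,0]},{"delta_pos": [0.1,-1,-0.4],"angular": [0,0,0]},{"delta_pos": [0.1,-1,-0.4],"angular": [0,0,0]},{"delta_pos": [0.1,-1,0],"angular": [0,0,0]}], "hand": 0.47}}

```text
clock: 6.6
ee_pos: [499.1, -249.3, 224.4]
ee_rot: [-3.141, -0.0, 0.178]
contact_force: [0.7, -0.2, 0.6]
grip_width: 40.1
gripper_force: 0.0
```

Call:
{"name": "carry_out", "arguments": {"commands": [{"delta_pos": [0.1,-1,0],"angular": [0,0,0]},{"delta_pos": [0.1,-1,0],"angular": [0,0,0]},{"delta_pos": [0.1,-1,0],"angular": [0,0,0]},{"delta_pos": [0.1,-1,0],"angular": [0,0,0]},{"delta_pos": [0.1,-1,0],"angular": [0,0,0]}]}}

```text
clock: 7.1
ee_pos: [488.4, -123.9, 223.0]
ee_rot: [-3.14, 0.002, 0.178]
contact_force: [0.6, 0.3, -1.2]
grip_width: 40.3
gripper_force: 0.0
```

Call:
{"name": "carry_out", "arguments": {"commands": [{"delta_pos": [0.1,-1,0],"angular": [0,0,0]},{"delta_pos": [0.1,-1,0],"angular": [0,0,0]},{"delta_pos": [0.1,-1,0],"angular": [0,0,0]},{"delta_pos": [0.1,-0.8,0],"angular": [0,0,0]},{"delta_pos": [0.1,-0.6,0],"angular": [0,0,0]}]}}

```text
clock: 7.6
ee_pos: [481.0, -13.5, 223.1]
ee_rot: [-3.141, 0.002, 0.179]
contact_force: [0.7, -0.7, -0.0]
grip_width: 40.2
gripper_force: 0.0
```

Call:
{"name": "carry_out", "arguments": {"commands": [{"delta_pos": [0,0,0],"angular": [0,0,-0.09]},{"delta_pos": [0,0,0],"angular": [0,0,-0.09]},{"delta_pos": [0,0,0],"angular": [0,0,-0.09]},{"delta_pos": [0,0,0],"angular": [0,0,-0.09]},{"delta_pos": [0,0,0],"angular": [0,0,-0.09]}]}}

```text
clock: 8.1
ee_pos: [481.2, -14.7, 223.0]
ee_rot: [-3.14, 0.001, 0.891]
contact_force: [-0.5, -0.2, 0.0]
grip_width: 40.0
gripper_force: 0.0
```

Call:
{"name": "carry_out", "arguments": {"commands": [{"delta_pos": [0,0,0],"angular": [0,0,-0.09]},{"delta_pos": [0,0,0],"angular": [0,0,-0.09]},{"delta_pos": [0,0,0],"angular": [0,0,-0.09]},{"delta_pos": [0,0,0],"angular": [0,0,-0.09]},{"delta_pos": [0,0,0],"angular": [0,0,-0.09]}]}}

```text
clock: 8.6
ee_pos: [481.2, -14.7, 222.9]
ee_rot: [-3.139, -0.0, 1.598]
contact_force: [-0.9, 1.2, -0.6]
grip_width: 40.2
gripper_force: 0.0
```

Call:
{"name": "carry_out", "arguments": {"commands": [{"delta_pos": [0,0,0],"angular": [0,0,-0.066]},{"delta_pos": [0,0,0],"angular": [0,0,0]},{"delta_pos": [0,0,0],"angular": [0,0,0]}]}}

```text
clock: 8.9
ee_pos: [481.7, -15.0, 223.3]
ee_rot: [-3.14, -0.0, 1.693]
contact_force: [0.6, 0.5, -0.3]
grip_width: 40.5
gripper_force: 0.0
```

```bash
cat > w.py <<'E'
from m import *
def handles(f):
    C=cloud(f);h=cv2.cvtColor(f['frame'],cv2.COLOR_RGB2HSV).astype(int)
    m=(C[...,2]>62)&(C[...,2]<75)&(h[...,1]>90)&(f['z_map']>0)&(C[...,1]<85)
    for m,c,a in comps(m,40):
        zt=np.median(C[m][:,2]);cnt=max(cv2.findContours(m.astype(np.uint8),0,2)[0],key=cv2.contourArea)[:,0]
        print('handle',np.round(c),a,'z',round(zt,1),rect(onplane(f,cnt,zt)))
def boards(f):
    C=cloud(f)
    for m,c,a in comps(brown(f)&(C[...,2]>22)&(C[...,2]<45)&(C[...,1]>110)&(f['z_map']>0),60):
        cnt=max(cv2.findContours(m.astype(np.uint8),0,2)[0],key=cv2.contourArea)[:,0]
        zt=np.median(C[m][:,2]); print('board',np.round(c),a,'z',round(zt,1),rect(onplane(f,cnt,zt)))
def st():
    s=env.state();print(round(s['clock'],2),np.round(s['ee_pos'],1),np.round(s['ee_rot'],4),round(s['grip_width'],1),'F',np.round(s['contact_force'],1),'j',np.round(s['joint_pos'],2)); return s
def delta(target,yawdeg=None):
    s=env.state();T=R.from_euler('xyz',s['ee_rot']);d=T.inv().apply(np.array(target,float)-s['ee_pos']);print('to',target,'rows tool xyz/25:',np.round(d/25,2))
    if yawdeg is not None: print(' yaw turn share',round(-((yawdeg-np.degrees(s['ee_rot'][2])+180)%360-180)/90,3))
E
python3 - <<'E'
from w import *
st();f=grab('wrist','w4.png');handles(f);boards(f)
E
```

```text
8.9 [481.7 -15.  223.3] [-3.1404e+00 -4.0000e-04  1.6933e+00] 40.5 F [ 0.6  0.5 -0.3] j [-0.03  0.05 -0.15  1.38  0.    1.42]
handle [253. 152.] 405 z 70.0 (array([478.8,   8.8]), array([16.8, 17.7]), 7.0)
handle [253. 208.] 370 z 69.9 (array([485.5, -42.9]), array([16.8, 19.6]), 7.0)
handle [253. 260.] 323 z 70.3 (array([491.9, -95.3]), array([17.6, 20.5]), 7.0)
board [425.  15.] 554 z 34.6 (array([614.3, 142.6]), array([83. , 16.8]), 6.3)
board [431.   6.] 1032 z 34.6 (array([615. , 145.8]), array([71.9, 10.6]), 6.4)
```

View pics/w4.png

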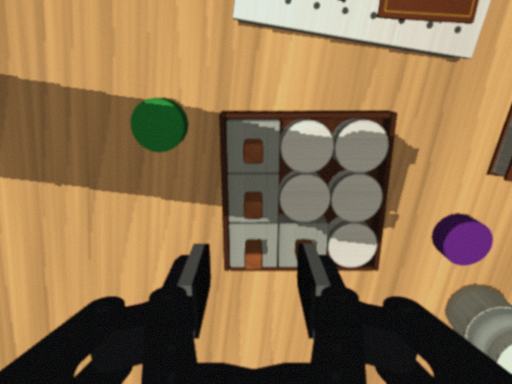

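The wrist view shows handles at (253,152), (253,208), (253,260) and (307,245), with tops at z = 70, square to the tool. I'll pick A.

Call:
{"name": "carry_out", "arguments": {"commands": [{"delta_pos": [0.94,0.01,0.2],"angular": [0,0,0]},{"delta_pos": [0,0,1],"angular": [0,0,0]},{"delta_pos": [0,0,1],"angular": [0,0,0]},{"delta_pos": [0,0,1],"angular": [0,0,0]},{"delta_pos": [0,0,0.8],"angular": [0,0,0]}]}}

```text
clock: 9.45
ee_pos: [478.9, 8.1, 122.2]
ee_rot: [-3.14, -0.0, 1.694]
contact_force: [0.2, 0.2, -0.5]
grip_width: 40.3
gripper_force: 0.0
```

Call:
{"name": "carry_out", "arguments": {"commands": [{"delta_pos": [0,0,0.6],"angular": [0,0,0]},{"delta_pos": [0,0,0.4],"angular": [0,0,0]},{"delta_pos": [0,0,0],"angular": [0,0,0]}]}}

```text
clock: 9.75
ee_pos: [478.7, 7.9, 97.5]
ee_rot: [-3.139, -0.0, 1.695]
contact_force: [0.4, 0.0, 0.0]
grip_width: 40.6
gripper_force: 0.0
```

Run:
```python
from w import *
st();delta([479.3,8.5,42])
```

```text
9.75 [478.7   7.9  97.5] [-3.1391e+00 -3.0000e-04  1.6945e+00] 40.6 F [0.4 0.  0. ] j [ 0.02  0.08 -0.39  1.11  0.    1.46]
to [479.3, 8.5, 42] rows tool xyz/25: [0.02 0.03 2.22]
```

Call:
{"name": "carry_out", "arguments": {"commands": [{"delta_pos": [0.02,0.03,0.8],"angular": [0,0,0]},{"delta_pos": [0,0,0.6],"angular": [0,0,0]},{"delta_pos": [0,0,0.4],"angular": [0,0,0]},{"delta_pos": [0,0,0.4],"angular": [0,0,0]},{"delta_pos": [0,0,0],"angular": [0,0,0]}]}}

```text
clock: 10.25
ee_pos: [479.9, 8.5, 43.0]
ee_rot: [-3.14, -0.0, 1.695]
contact_force: [0.0, 0.1, -0.0]
grip_width: 40.1
gripper_force: 0.0
```

Call:
{"name": "carry_out", "arguments": {"commands": [{"delta_pos": [0,0,0],"angular": [0,0,0]},{"delta_pos": [0,0,0],"angular": [0,0,0]},{"delta_pos": [0,0,0],"angular": [0,0,0]},{"delta_pos": [0,0,0],"angular": [0,0,0]}], "hand": 0, "force": 50}}

```text
clock: 10.65
ee_pos: [480.3, 8.4, 44.3]
ee_rot: [3.141, 0.0, 1.695]
contact_force: [-3.9, -1.0, 5.1]
grip_width: 16.9
gripper_force: 52.0
```

Call:
{"name": "carry_out", "arguments": {"commands": [{"delta_pos": [0,0,-0.2],"angular": [0,0,0]},{"delta_pos": [0,0,-0.3],"angular": [0,0,0]},{"delta_pos": [0,0,-0.4],"angular": [0,0,0]},{"delta_pos": [0,0,-0.6],"angular": [0,0,0]},{"delta_pos": [0,0,-0.8],"angular": [0,0,0]}]}}

```text
clock: 11.15
ee_pos: [480.0, 8.5, 101.8]
ee_rot: [-3.141, -0.0, 1.695]
contact_force: [-0.1, 0.0, -3.6]
grip_width: 16.9
gripper_force: 50.7
```

Call:
{"name": "carry_out", "arguments": {"commands": [{"delta_pos": [0,0,-1],"angular": [0,0,0]},{"delta_pos": [0,0,-1],"angular": [0,0,0]},{"delta_pos": [0,0,-0.6],"angular": [0,0,0]},{"delta_pos": [0,0,0],"angular": [0,0,0]},{"delta_pos": [0,0,0],"angular": [0,0,0]}]}}

```text
clock: 11.65
ee_pos: [480.6, 8.5, 166.4]
ee_rot: [3.141, 0.0, 1.695]
contact_force: [0.0, -0.6, -4.2]
grip_width: 17.0
gripper_force: 50.9
```

Run:
```python
from w import *
st()
for n in ['scene','side']: boards(grab(n))
```

```text
11.65 [480.6   8.5 166.4] [3.1409e+00 1.0000e-04 1.6954e+00] 17.0 F [ 0.  -0.6 -4.2] j [ 0.02  0.05 -0.27  1.25 -0.    1.46]
board [332. 169.] 511 z 32.6 (array([507.3, 178.8]), array([64.1, 80. ]), 84.7)
board [370. 169.] 500 z 32.8 (array([512.3, 279.4]), array([65. , 79.1]), 89.0)
board [375. 199.] 567 z 32.5 (array([610.9, 273.2]), array([80.4, 66.1]), 1.4)
board [335. 202.] 580 z 32.5 (array([614.7, 169.2]), array([79.8, 65.8]), 3.7)
board [330. 267.] 708 z 28.9 (array([790.4, 130.8]), array([ 41.8, 100.2]), 89.6)
board [164. 215.] 481 z 29.5 (array([782.5, 133.7]), array([ 52.2, 104.3]), 88.3)
board [215. 244.] 595 z 33.8 (array([611.7, 170.5]), array([80.2, 67.3]), 3.2)
board [252. 261.] 625 z 33.8 (array([503.6, 180.5]), array([66. , 79.5]), 85.1)
board [196. 277.] 676 z 35.2 (array([607.6, 275.9]), array([79.6, 68. ]), 3.2)
board [233. 294.] 742 z 35.2 (array([508.2, 282.5]), array([66.3, 80.2]), 89.6)
```

Call:
{"name": "carry_out", "arguments": {"commands": [{"delta_pos": [0.6,0.2,0],"angular": [0,0,0]},{"delta_pos": [1,0.3,0],"angular": [0,0,0]},{"delta_pos": [1,0.3,0],"angular": [0,0,0]},{"delta_pos": [1,0.3,0],"angular": [0,0,0]},{"delta_pos": [0.6,0.2,0],"angular": [0,0,0]}]}}

```text
clock: 12.25
ee_pos: [499.2, 118.1, 165.1]
ee_rot: [-3.14, -0.0, 1.697]
contact_force: [0.9, 0.0, -4.1]
grip_width: 17.0
gripper_force: 50.9
```

Call:
{"name": "carry_out", "arguments": {"commands": [{"delta_pos": [0,0,0],"angular": [0,0,0]},{"delta_pos": [0,0,0],"angular": [0,0,0]}]}}

```text
clock: 12.45
ee_pos: [499.2, 116.5, 165.6]
ee_rot: [-3.14, 0.001, 1.696]
contact_force: [-1.3, -0.3, -3.9]
grip_width: 16.9
gripper_force: 50.9
```

Run:
```python
from w import *
st();boards(grab('wrist','w5.png'));delta([505,180,160])
```

```text
12.45 [499.2 116.5 165.6] [-3.1401e+00  8.0000e-04  1.6961e+00] 16.9 F [-1.3 -0.3 -3.9] j [ 0.23  0.11 -0.2   1.26 -0.    1.68]
board [293.   9.] 714 z 34.5 (array([509.6, 249.3]), array([82.7, 12.7]), 6.8)
board [316.   3.] 410 z 34.5 (array([520.6, 253.8]), array([49.9,  6.3]), 6.9)
board [424.  31.] 949 z 34.6 (array([609.5, 252.8]), array([84.2, 29. ]), 6.5)
board [432.  16.] 3252 z 34.7 (array([609.6, 258.5]), array([71.8, 23.2]), 2.0)
board [272. 101.] 1334 z 34.6 (array([504.8, 181.2]), array([69.1, 82.7]), 85.2)
board [270. 105.] 6956 z 34.5 (array([504.7, 181.1]), array([57.6, 71.6]), 85.0)
board [398. 130.] 1391 z 34.6 (array([612.2, 171.1]), array([83.3, 69.5]), 3.3)
board [403. 135.] 6569 z 34.6 (array([613. , 170.9]), array([72.3, 58. ]), 3.1)
to [505, 180, 160] rows tool xyz/25: [2.51 0.55 0.23]
```

View pics/w5.png

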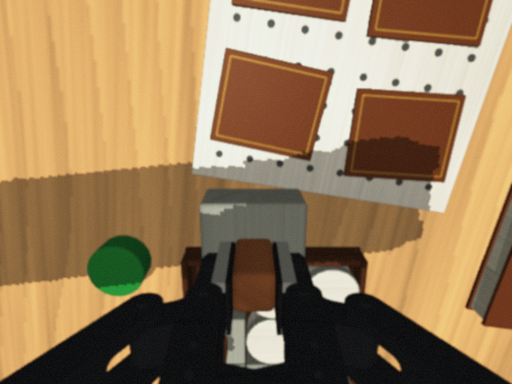

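The wrist view shows the weight held upright. Board 1 is at (272,101), which gives (504.8,181.1), and another board at (398,130), which gives (612.3,171), with tops at z = 34.5. I'll place on board 1.

Call:
{"name": "carry_out", "arguments": {"commands": [{"delta_pos": [0.8,0.2,0],"angular": [0,0,0]},{"delta_pos": [1,0.2,0],"angular": [0,0,0]},{"delta_pos": [0.75,0.13,0],"angular": [0,0,0]},{"delta_pos": [0,0,0.6],"angular": [0,0,0]},{"delta_pos": [0,0,1],"angular": [0,0,0]}]}}

```text
clock: 13.0
ee_pos: [506.1, 181.5, 127.4]
ee_rot: [3.138, -0.0, 1.695]
contact_force: [-0.2, 0.0, -3.7]
grip_width: 17.4
gripper_force: 51.0
```

Call:
{"name": "carry_out", "arguments": {"commands": [{"delta_pos": [0,0,0.8],"angular": [0,0,0]},{"delta_pos": [0,0,0.4],"angular": [0,0,0]},{"delta_pos": [0,0,0.2],"angular": [0,0,0]},{"delta_pos": [0,0,0],"angular": [0,0,0]},{"delta_pos": [0,0,0],"angular": [0,0,0]}]}}

```text
clock: 13.5
ee_pos: [505.4, 181.5, 92.3]
ee_rot: [3.14, -0.0, 1.695]
contact_force: [0.6, 0.3, -4.0]
grip_width: 16.9
gripper_force: 50.7
```

Run:
```python
from w import *
st();delta([504.8,181,72])
```

```text
13.5 [505.4 181.5  92.3] [ 3.1402e+00 -3.0000e-04  1.6950e+00] 16.9 F [ 0.6  0.3 -4. ] j [ 0.34  0.18 -0.28  1.11 -0.    1.79]
to [504.8, 181, 72] rows tool xyz/25: [-0.02 -0.03  0.81]
```

Call:
{"name": "carry_out", "arguments": {"commands": [{"delta_pos": [-0.02,-0.02,0.3],"angular": [0,0,0]},{"delta_pos": [0,0,0.2],"angular": [0,0,0]},{"delta_pos": [0,0,0.12],"angular": [0,0,0]},{"delta_pos": [0,0,0.06],"angular": [0,0,0]},{"delta_pos": [0,0,0.04],"angular": [0,0,0]}]}}

```text
clock: 14.0
ee_pos: [504.3, 181.1, 73.1]
ee_rot: [-3.141, 0.0, 1.696]
contact_force: [0.1, -0.6, -3.9]
grip_width: 17.2
gripper_force: 50.8
```

Call:
{"name": "carry_out", "arguments": {"commands": [{"delta_pos": [0,0,0.04],"angular": [0,0,0]},{"delta_pos": [0,0,0],"angular": [0,0,0]}]}}

```text
clock: 14.2
ee_pos: [504.5, 181.1, 72.4]
ee_rot: [3.141, -0.0, 1.695]
contact_force: [0.1, -0.9, -4.1]
grip_width: 16.8
gripper_force: 50.8
```

Call:
{"name": "carry_out", "arguments": {"commands": [{"delta_pos": [0,0,0.04],"angular": [0,0,0]},{"delta_pos": [0,0,0],"angular": [0,0,0]}]}}

```text
clock: 14.4
ee_pos: [504.5, 181.1, 72.3]
ee_rot: [3.141, -0.0, 1.695]
contact_force: [-4.3, -1.2, 4.0]
grip_width: 16.9
gripper_force: 51.9
```

Call:
{"name": "carry_out", "arguments": {"commands": [{"delta_pos": [0,0,0.03],"angular": [0,0,0]},{"delta_pos": [0,0,0],"angular": [0,0,0]}]}}

```text
clock: 14.6
ee_pos: [504.5, 181.2, 72.3]
ee_rot: [3.14, -0.0, 1.695]
contact_force: [-5.5, -1.1, 8.8]
grip_width: 16.9
gripper_force: 52.7
```

It is seated at TCP z = 72.3. I'll release and go to B at about (486.2,-44).

Call:
{"name": "carry_out", "arguments": {"commands": [{"delta_pos": [0,0,-0.03],"angular": [0,0,0]},{"delta_pos": [0,0,0],"angular": [0,0,0]},{"delta_pos": [0,0,0],"angular": [0,0,0]},{"delta_pos": [0,0,-0.3],"angular": [0,0,0]},{"delta_pos": [0,0,-0.6],"angular": [0,0,0]}], "hand": 0.47}}

```text
clock: 15.1
ee_pos: [503.7, 180.8, 93.2]
ee_rot: [-3.139, 0.001, 1.695]
contact_force: [0.5, -0.4, -1.3]
grip_width: 40.2
gripper_force: 0.0
```

Call:
{"name": "carry_out", "arguments": {"commands": [{"delta_pos": [0,0,-1],"angular": [0,0,0]},{"delta_pos": [0,0,-1],"angular": [0,0,0]},{"delta_pos": [-0.4,0,-0.8],"angular": [0,0,0]},{"delta_pos": [-1,-0.2,0],"angular": [0,0,0]},{"delta_pos": [-1,-0.2,0],"angular": [0,0,0]}]}}

```text
clock: 15.6
ee_pos: [502.6, 120.1, 165.1]
ee_rot: [3.139, -0.0, 1.697]
contact_force: [0.2, -0.5, 0.1]
grip_width: 40.3
gripper_force: 0.0
```

Call:
{"name": "carry_out", "arguments": {"commands": [{"delta_pos": [-1,-0.2,0],"angular": [0,0,0]},{"delta_pos": [-1,-0.2,0],"angular": [0,0,0]},{"delta_pos": [-1,-0.2,0],"angular": [0,0,0]},{"delta_pos": [-1,-0.2,0],"angular": [0,0,0]},{"delta_pos": [-1,-0.2,0],"angular": [0,0,0]}]}}

```text
clock: 16.1
ee_pos: [492.6, -7.9, 164.3]
ee_rot: [3.141, 0.0, 1.695]
contact_force: [0.1, -0.9, -0.3]
grip_width: 40.2
gripper_force: 0.0
```

Call:
{"name": "carry_out", "arguments": {"commands": [{"delta_pos": [-0.9,-0.2,0],"angular": [0,0,0]},{"delta_pos": [-0.5,-0.2,0],"angular": [0,0,0]},{"delta_pos": [0,0,0],"angular": [0,0,0]},{"delta_pos": [0,0,0],"angular": [0,0,0]}]}}

```text
clock: 16.5
ee_pos: [487.1, -42.6, 164.0]
ee_rot: [3.141, -0.0, 1.695]
contact_force: [-0.4, -0.4, 0.2]
grip_width: 40.4
gripper_force: 0.0
```

Run:
```python
from w import *
st();handles(grab('wrist'));delta([486.2,-43.8,90])
print('side');f=grab('side');C=cloud(f);h=cv2.cvtColor(f['frame'],cv2.COLOR_RGB2HSV)
m=(C[...,2]>75)&(C[...,2]<105)&(C[...,1]>100)&(h[...,1]>90)
print(m.sum(),C[m].mean(0),C[m].max(0));boards(f)
```

```text
16.5 [487.1 -42.6 164. ] [ 3.1412e+00 -4.0000e-04  1.6949e+00] 40.4 F [-0.4 -0.4  0.2] j [-0.09  0.07 -0.25  1.25  0.    1.36]
handle [250. 199.] 575 z 70.1 (array([485.3, -43. ]), array([17. , 18.5]), 7.0)
handle [250. 264.] 503 z 70.3 (array([492. , -95.3]), array([17.3, 20. ]), 7.0)
to [486.2, -43.8, 90] rows tool xyz/25: [-0.06 -0.05  2.96]
side
275 [164.57763452 181.34524445  91.11373455] [511.73486149 191.09547736 104.97475057]
board [164. 215.] 465 z 29.8 (array([784.8, 134.9]), array([98.2, 52.1]), 0.9)
board [215. 244.] 587 z 33.9 (array([611.4, 170.9]), array([79.5, 67.3]), 2.5)
board [254. 265.] 199 z 34.3 (array([503.5, 181.2]), array([65.2, 79.3]), 85.1)
board [196. 277.] 681 z 35.4 (array([607.2, 275.9]), array([79.7, 68.2]), 2.0)
board [233. 294.] 745 z 35.2 (array([508.2, 282.5]), array([66.3, 80.2]), 89.6)
```

Call:
{"name": "carry_out", "arguments": {"commands": [{"delta_pos": [-0.03,-0.06,0.6],"angular": [0,0,0]},{"delta_pos": [0,0,1],"angular": [0,0,0]},{"delta_pos": [0,0,1],"angular": [0,0,0]},{"delta_pos": [0,0,0.8],"angular": [0,0,0]},{"delta_pos": [0,0,0.6],"angular": [0,0,0]}]}}

```text
clock: 17.1
ee_pos: [485.2, -42.7, 62.3]
ee_rot: [-3.14, -0.0, 1.697]
contact_force: [-0.3, -0.0, -0.5]
grip_width: 40.1
gripper_force: 0.0
```

Call:
{"name": "carry_out", "arguments": {"commands": [{"delta_pos": [0,0,0.5],"angular": [0,0,0]},{"delta_pos": [0,0,0.32],"angular": [0,0,0]},{"delta_pos": [0,0,0],"angular": [0,0,0]}]}}

```text
clock: 17.4
ee_pos: [485.2, -43.3, 42.4]
ee_rot: [-3.14, -0.0, 1.696]
contact_force: [-0.2, -0.9, -0.2]
grip_width: 40.1
gripper_force: 0.0
```

Call:
{"name": "carry_out", "arguments": {"commands": [{"delta_pos": [0,0,0],"angular": [0,0,0]},{"delta_pos": [0,0,0],"angular": [0,0,0]},{"delta_pos": [0,0,0],"angular": [0,0,0]},{"delta_pos": [0,0,0],"angular": [0,0,0]}], "hand": 0, "force": 50}}

```text
clock: 17.8
ee_pos: [485.8, -43.8, 43.9]
ee_rot: [3.141, 0.0, 1.695]
contact_force: [-3.1, 0.8, 3.8]
grip_width: 17.0
gripper_force: 52.0
```

Call:
{"name": "carry_out", "arguments": {"commands": [{"delta_pos": [0,0,-0.2],"angular": [0,0,0]},{"delta_pos": [0,0,-0.3],"angular": [0,0,0]},{"delta_pos": [0,0,-0.4],"angular": [0,0,0]},{"delta_pos": [0,0,-0.6],"angular": [0,0,0]},{"delta_pos": [0,0,-0.8],"angular": [0,0,0]}]}}

```text
clock: 18.3
ee_pos: [485.1, -43.7, 101.1]
ee_rot: [-3.14, -0.0, 1.695]
contact_force: [0.4, -0.5, -5.7]
grip_width: 17.1
gripper_force: 50.6
```

Call:
{"name": "carry_out", "arguments": {"commands": [{"delta_pos": [0,0,-1],"angular": [0,0,0]},{"delta_pos": [0,0,-1],"angular": [0,0,0]},{"delta_pos": [0,0,-0.8],"angular": [0,0,0]},{"delta_pos": [0,0,0],"angular": [0,0,0]},{"delta_pos": [0,0,0],"angular": [0,0,0]}]}}

```text
clock: 18.8
ee_pos: [485.8, -43.8, 170.8]
ee_rot: [3.141, 0.0, 1.695]
contact_force: [-0.3, -0.0, -6.0]
grip_width: 17.3
gripper_force: 50.8
```

Call:
{"name": "carry_out", "arguments": {"commands": [{"delta_pos": [0.5,0.5,0],"angular": [0,0,0]},{"delta_pos": [0.9,0.9,0],"angular": [0,0,0]},{"delta_pos": [0.9,0.9,0],"angular": [0,0,0]},{"delta_pos": [0.9,0.9,0],"angular": [0,0,0]},{"delta_pos": [0.9,0.9,0],"angular": [0,0,0]}]}}

```text
clock: 19.3
ee_pos: [574.9, 72.3, 168.9]
ee_rot: [-3.139, -0.0, 1.696]
contact_force: [-0.2, -1.0, -5.1]
grip_width: 16.6
gripper_force: 50.8
```

Call:
{"name": "carry_out", "arguments": {"commands": [{"delta_pos": [0.8,0.7,0],"angular": [0,0,0]},{"delta_pos": [0.4,0.4,0],"angular": [0,0,0]},{"delta_pos": [0,0,0],"angular": [0,0,0]},{"delta_pos": [0,0,0],"angular": [0,0,0]}]}}

```text
clock: 19.7
ee_pos: [597.6, 103.7, 169.6]
ee_rot: [-3.139, 0.001, 1.696]
contact_force: [-0.7, 0.1, -4.9]
grip_width: 17.3
gripper_force: 50.7
```

```bash
cat >> w.py <<'E'
def placed(f):
    C=cloud(f);h=cv2.cvtColor(f['frame'],cv2.COLOR_RGB2HSV).astype(int)
    m=(C[...,2]>88)&(C[...,2]<105)&(h[...,1]>90)&(f['z_map']>0)&(C[...,1]>110)&(C[...,0]>440)
    for m,c,a in comps(m,40):
        zt=np.median(C[m][:,2]);cnt=max(cv2.findContours(m.astype(np.uint8),0,2)[0],key=cv2.contourArea)[:,0]
        print('placed',np.round(c),a,'z',round(zt,1),rect(onplane(f,cnt,zt)))
E
python3 - <<'E'
from w import *
st();f=grab('wrist');boards(f);placed(f);delta([612.3,171,165])
E
```

```text
19.7 [597.6 103.7 169.6] [-3.1392e+00  6.0000e-04  1.6958e+00] 17.3 F [-0.7  0.1 -4.9] j [ 0.17  0.29  0.03  1.31 -0.    1.62]
board [310.   4.] 499 z 34.4 (array([612.9, 241.3]), array([76.8,  6.4]), 6.8)
board [128.  22.] 335 z 34.4 (array([495.6, 214.2]), array([58.9, 12. ]), 4.1)
board [113.  27.] 184 z 34.4 (array([484.2, 211.1]), array([27.3,  5.3]), 7.5)
board [178. 100.] 430 z 34.4 (array([531.5, 165.2]), array([90.5, 45.5]), 45.3)
board [182.  81.] 770 z 34.6 (array([531.3, 175.9]), array([60.1, 26.6]), 70.1)
board [92. 83.] 190 z 34.5 (array([466.2, 172.3]), array([44.2,  8.5]), 89.2)
board [291. 103.] 1119 z 34.5 (array([612.9, 170.9]), array([82.5, 69.2]), 3.6)
board [284. 104.] 6553 z 34.5 (array([613.4, 171.1]), array([71. , 57.3]), 3.3)
board [97. 92.] 63 z 34.6 (array([468.9, 164.2]), array([17. ,  3.1]), 89.2)
board [465. 175.] 4956 z 30.6 (array([777.9, 133.1]), array([46.7, 89.2]), 89.7)
placed [117.  70.] 1034 z 98.1 (array([507.6, 180.6]), array([20.4, 17.1]), 7.4)
to [612.3, 171, 165] rows tool xyz/25: [2.61 0.92 0.2 ]
```

Call:
{"name": "carry_out", "arguments": {"commands": [{"delta_pos": [0.8,0.3,0],"angular": [0,0,0]},{"delta_pos": [1,0.35,0],"angular": [0,0,0]},{"delta_pos": [0.8,0.29,0],"angular": [0,0,0]},{"delta_pos": [0,0,0.6],"angular": [0,0,0]},{"delta_pos": [0,0,1],"angular": [0,0,0]}]}}

```text
clock: 20.25
ee_pos: [614.6, 171.9, 132.3]
ee_rot: [3.138, -0.0, 1.696]
contact_force: [0.7, -0.5, -5.6]
grip_width: 17.2
gripper_force: 50.8
```

Call:
{"name": "carry_out", "arguments": {"commands": [{"delta_pos": [0,0,0.8],"angular": [0,0,0]},{"delta_pos": [0,0,0.5],"angular": [0,0,0]},{"delta_pos": [0,0,0.3],"angular": [0,0,0]},{"delta_pos": [0,0,0],"angular": [0,0,0]},{"delta_pos": [0,0,0],"angular": [0,0,0]}]}}

```text
clock: 20.75
ee_pos: [613.9, 171.3, 91.7]
ee_rot: [3.14, -0.0, 1.695]
contact_force: [-0.1, 0.1, -5.6]
grip_width: 17.1
gripper_force: 50.5
```

Run:
```python
from w import *
st();delta([612.8,171,72.1])
```

```text
20.75 [613.9 171.3  91.7] [ 3.1404e+00 -1.0000e-04  1.6952e+00] 17.1 F [-0.1  0.1 -5.6] j [ 0.27  0.37 -0.04  1.17 -0.    1.72]
to [612.8, 171, 72.1] rows tool xyz/25: [-0.   -0.05  0.78]
```

Call:
{"name": "carry_out", "arguments": {"commands": [{"delta_pos": [0,-0.04,0.3],"angular": [0,0,0]},{"delta_pos": [0,0,0.2],"angular": [0,0,0]},{"delta_pos": [0,0,0.14],"angular": [0,0,0]},{"delta_pos": [0,0,0.06],"angular": [0,0,0]},{"delta_pos": [0,0,0.04],"angular": [0,0,0]}]}}

```text
clock: 21.25
ee_pos: [612.4, 171.1, 72.1]
ee_rot: [-3.141, 0.0, 1.695]
contact_force: [-1.9, 0.8, -3.9]
grip_width: 17.2
gripper_force: 50.9
```

Call:
{"name": "carry_out", "arguments": {"commands": [{"delta_pos": [0,0,0.04],"angular": [0,0,0]},{"delta_pos": [0,0,0],"angular": [0,0,0]}]}}

```text
clock: 21.45
ee_pos: [612.5, 171.3, 72.0]
ee_rot: [3.141, -0.0, 1.695]
contact_force: [-3.1, -0.7, -0.3]
grip_width: 17.2
gripper_force: 51.4
```

Call:
{"name": "carry_out", "arguments": {"commands": [{"delta_pos": [0,0,0.04],"angular": [0,0,0]},{"delta_pos": [0,0,0],"angular": [0,0,0]}]}}

```text
clock: 21.65
ee_pos: [612.5, 171.3, 71.9]
ee_rot: [3.14, -0.0, 1.695]
contact_force: [-5.6, -1.1, 6.3]
grip_width: 16.9
gripper_force: 52.2
```

Call:
{"name": "carry_out", "arguments": {"commands": [{"delta_pos": [0,0,-0.03],"angular": [0,0,0]},{"delta_pos": [0,0,0],"angular": [0,0,0]},{"delta_pos": [0,0,0],"angular": [0,0,0]},{"delta_pos": [0,0,-0.3],"angular": [0,0,0]},{"delta_pos": [0,0,-0.6],"angular": [0,0,0]}], "hand": 0.45}}

```text
clock: 22.15
ee_pos: [611.9, 170.9, 92.9]
ee_rot: [-3.139, 0.0, 1.695]
contact_force: [0.9, 0.2, -0.2]
grip_width: 38.5
gripper_force: 0.0
```

Call:
{"name": "carry_out", "arguments": {"commands": [{"delta_pos": [0,0,-1],"angular": [0,0,0]},{"delta_pos": [0,0,-1],"angular": [0,0,0]},{"delta_pos": [-0.4,-0.2,-0.8],"angular": [0,0,0]},{"delta_pos": [-0.9,-0.6,0],"angular": [0,0,0]},{"delta_pos": [-1,-0.6,0],"angular": [0,0,0]}]}}

```text
clock: 22.65
ee_pos: [585.4, 109.7, 165.0]
ee_rot: [3.139, -0.0, 1.697]
contact_force: [-0.5, -0.8, -0.6]
grip_width: 38.1
gripper_force: 0.0
```

Call:
{"name": "carry_out", "arguments": {"commands": [{"delta_pos": [-1,-0.6,0],"angular": [0,0,0]},{"delta_pos": [-1,-0.6,0],"angular": [0,0,0]},{"delta_pos": [-1,-0.6,0],"angular": [0,0,0]},{"delta_pos": [-1,-0.6,0],"angular": [0,0,0]},{"delta_pos": [-1,-0.6,0],"angular": [0,0,0]}]}}

```text
clock: 23.15
ee_pos: [525.7, -24.6, 164.2]
ee_rot: [3.141, 0.0, 1.696]
contact_force: [0.6, -0.9, 0.2]
grip_width: 38.3
gripper_force: 0.0
```

Call:
{"name": "carry_out", "arguments": {"commands": [{"delta_pos": [-1,-0.6,0],"angular": [0,0,0]},{"delta_pos": [-1,-0.6,0],"angular": [0,0,0]},{"delta_pos": [-0.7,-0.45,0],"angular": [0,0,0]},{"delta_pos": [0,0,0],"angular": [0,0,0]},{"delta_pos": [0,0,0],"angular": [0,0,0]}]}}

```text
clock: 23.65
ee_pos: [493.7, -95.9, 164.1]
ee_rot: [3.141, -0.0, 1.694]
contact_force: [-0.0, -0.2, -0.2]
grip_width: 38.5
gripper_force: 0.0
```

Run:
```python
from w import *
st();handles(grab('wrist'));delta([492.1,-96,44])
for n in ['scene','side']: boards(grab(n))
```

```text
23.65 [493.7 -95.9 164.1] [ 3.1406 -0.      1.6943] 38.5 F [-0.  -0.2 -0.2] j [-0.19  0.09 -0.22  1.25  0.    1.26]
handle [250. 198.] 571 z 70.0 (array([491.8, -96. ]), array([17. , 19.3]), 7.4)
handle [321. 198.] 597 z 70.0 (array([543.5, -89.3]), array([18.8, 18.5]), 7.0)
to [492.1, -96, 44] rows tool xyz/25: [-0.01 -0.08  4.8 ]
board [323. 173.] 61 z 32.8 (array([511.3, 150.4]), array([80.8, 31.6]), 18.7)
board [370. 169.] 500 z 32.8 (array([512.1, 279.6]), array([64.7, 79.4]), 89.0)
board [375. 199.] 573 z 32.3 (array([610.7, 273.4]), array([80. , 66.2]), 1.6)
board [336. 212.] 123 z 32.3 (array([634.7, 169.2]), array([68.1, 41.8]), 87.2)
board [330. 267.] 704 z 28.9 (array([790.2, 130.8]), array([100.5,  42.1]), 0.1)
board [164. 215.] 476 z 29.4 (array([784.6, 134.3]), array([50.7, 98.8]), 89.5)
board [218. 248.] 196 z 33.9 (array([611.8, 170.9]), array([80.5, 65.8]), 3.9)
board [259. 266.] 156 z 34.2 (array([494.1, 181.9]), array([65.2, 60.5]), 84.9)
board [197. 276.] 652 z 35.3 (array([607.2, 274.8]), array([80. , 66.6]), 0.9)
board [233. 294.] 749 z 35.3 (array([508.5, 282.7]), array([66.3, 79.2]), 89.2)
```

Call:
{"name": "carry_out", "arguments": {"commands": [{"delta_pos": [-0.02,-0.07,0.6],"angular": [0,0,0]},{"delta_pos": [0,0,1],"angular": [0,0,0]},{"delta_pos": [0,0,1],"angular": [0,0,0]},{"delta_pos": [0,0,0.8],"angular": [0,0,0]},{"delta_pos": [0,0,0.6],"angular": [0,0,0]}]}}

```text
clock: 24.3
ee_pos: [491.5, -95.4, 62.0]
ee_rot: [-3.14, -0.001, 1.697]
contact_force: [-0.2, 0.6, 0.5]
grip_width: 38.3
gripper_force: 0.0
```

Call:
{"name": "carry_out", "arguments": {"commands": [{"delta_pos": [0,0,0.5],"angular": [0,0,0]},{"delta_pos": [0,0,0.32],"angular": [0,0,0]},{"delta_pos": [0,0,0],"angular": [0,0,0]}]}}

```text
clock: 24.6
ee_pos: [491.4, -96.0, 42.1]
ee_rot: [-3.14, -0.001, 1.696]
contact_force: [-0.4, 0.1, 0.5]
grip_width: 38.4
gripper_force: 0.0
```

Call:
{"name": "carry_out", "arguments": {"commands": [{"delta_pos": [0,0,0],"angular": [0,0,0]},{"delta_pos": [0,0,0],"angular": [0,0,0]},{"delta_pos": [0,0,0],"angular": [0,0,0]},{"delta_pos": [0,0,0],"angular": [0,0,0]}], "hand": 0, "force": 50}}

```text
clock: 25.0
ee_pos: [492.1, -96.5, 43.7]
ee_rot: [3.141, 0.0, 1.695]
contact_force: [-2.0, 1.6, 2.3]
grip_width: 17.0
gripper_force: 52.9
```

Call:
{"name": "carry_out", "arguments": {"commands": [{"delta_pos": [0,0,-0.2],"angular": [0,0,0]},{"delta_pos": [0,0,-0.3],"angular": [0,0,0]},{"delta_pos": [0,0,-0.4],"angular": [0,0,0]},{"delta_pos": [0,0,-0.6],"angular": [0,0,0]},{"delta_pos": [0,0,-0.8],"angular": [0,0,0]}]}}

```text
clock: 25.5
ee_pos: [491.2, -96.3, 101.0]
ee_rot: [-3.14, -0.0, 1.695]
contact_force: [0.1, 0.3, -3.7]
grip_width: 17.0
gripper_force: 51.9
```

Call:
{"name": "carry_out", "arguments": {"commands": [{"delta_pos": [0,0,-1],"angular": [0,0,0]},{"delta_pos": [0,0,-1],"angular": [0,0,0]},{"delta_pos": [0,0,-0.8],"angular": [0,0,0]},{"delta_pos": [0,0,0],"angular": [0,0,0]},{"delta_pos": [0,0,0],"angular": [0,0,0]}]}}

```text
clock: 26.0
ee_pos: [491.9, -96.5, 170.6]
ee_rot: [3.141, 0.0, 1.695]
contact_force: [-1.2, 1.1, -4.5]
grip_width: 16.7
gripper_force: 52.1
```

Call:
{"name": "carry_out", "arguments": {"commands": [{"delta_pos": [0.5,0.2,0],"angular": [0,0,0]},{"delta_pos": [0.9,0.4,0],"angular": [0,0,0]},{"delta_pos": [1,0.5,0],"angular": [0,0,0]},{"delta_pos": [1,0.5,0],"angular": [0,0,0]},{"delta_pos": [1,0.5,0],"angular": [0,0,0]}]}}

```text
clock: 26.5
ee_pos: [529.7, 21.0, 168.9]
ee_rot: [-3.139, -0.001, 1.695]
contact_force: [-0.7, -0.0, -3.7]
grip_width: 16.9
gripper_force: 52.1
```

Call:
{"name": "carry_out", "arguments": {"commands": [{"delta_pos": [1,0.6,0],"angular": [0,0,0]},{"delta_pos": [1,0.6,0],"angular": [0,0,0]},{"delta_pos": [1,0.6,0],"angular": [0,0,0]},{"delta_pos": [1,0.6,0],"angular": [0,0,0]},{"delta_pos": [1,0.5,0],"angular": [0,0,0]}]}}

```text
clock: 27.0
ee_pos: [586.2, 154.2, 168.6]
ee_rot: [-3.139, 0.0, 1.696]
contact_force: [0.1, 0.2, -4.1]
grip_width: 17.1
gripper_force: 52.1
```

Call:
{"name": "carry_out", "arguments": {"commands": [{"delta_pos": [1,0.4,0],"angular": [0,0,0]},{"delta_pos": [0.7,0.3,0],"angular": [0,0,0]},{"delta_pos": [0.4,0.1,0],"angular": [0,0,0]},{"delta_pos": [0,0,0],"angular": [0,0,0]},{"delta_pos": [0,0,0],"angular": [0,0,0]}]}}

```text
clock: 27.5
ee_pos: [599.5, 206.3, 170.2]
ee_rot: [-3.141, 0.001, 1.695]
contact_force: [-0.3, -0.5, -3.6]
grip_width: 17.6
gripper_force: 52.0
```

Run:
```python
from w import *
st();f=grab('wrist','w6.png');boards(f);placed(f);delta([609,274.7,165])
```

```text
27.5 [599.5 206.3 170.2] [-3.1407e+00  7.0000e-04  1.6953e+00] 17.6 F [-0.3 -0.5 -3.6] j [ 0.33  0.34  0.1   1.33 -0.    1.78]
board [151.  70.] 1432 z 34.5 (array([509.9, 282.7]), array([68.7, 82.4]), 89.2)
board [148.  73.] 7330 z 34.5 (array([509.2, 282.4]), array([57.6, 71.4]), 89.3)
board [276.  95.] 1361 z 34.5 (array([609.2, 276.2]), array([82.8, 69.3]), 2.0)
board [275.  99.] 6857 z 34.5 (array([609.1, 275.9]), array([71.7, 57.7]), 1.9)
board [155. 180.] 790 z 34.4 (array([505.1, 181.7]), array([68.8, 82.6]), 85.4)
board [119. 166.] 424 z 34.4 (array([494.2, 210.1]), array([50.6, 13.4]), 11.0)
board [176. 199.] 676 z 34.4 (array([536.4, 178.4]), array([14.3, 57.7]), 2.8)
board [248. 186.] 243 z 34.4 (array([603.6, 205.1]), array([66.6,  4.4]), 7.1)
board [ 92. 210.] 120 z 34.5 (array([465.2, 168.7]), array([35.7,  6.9]), 89.4)
board [308. 208.] 209 z 34.5 (array([652.7, 181.6]), array([12.5, 57.1]), 16.6)
board [441. 279.] 5003 z 30.6 (array([784.9, 134.5]), array([ 50.2, 103.8]), 89.9)
placed [114. 225.] 776 z 97.8 (array([507.5, 182.9]), array([21.4, 19.1]), 7.0)
to [609, 274.7, 165] rows tool xyz/25: [2.68 0.71 0.22]
```

View pics/w6.png

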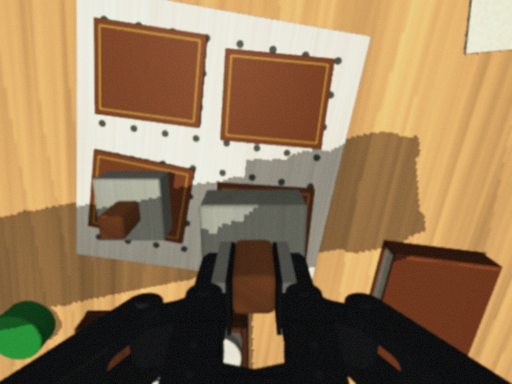

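The two left boards are at (151,70), which gives (509.6,282.6), and (276,95), which gives (609.2,276). Weight 1 stands upright on its board. I'll place on (609.2,276).

Call:
{"name": "carry_out", "arguments": {"commands": [{"delta_pos": [0.8,0.2,0],"angular": [0,0,0]},{"delta_pos": [1,0.3,0],"angular": [0,0,0]},{"delta_pos": [0.92,0.2,0],"angular": [0,0,0]},{"delta_pos": [0,0,0.6],"angular": [0,0,0]},{"delta_pos": [0,0,1],"angular": [0,0,0]}]}}

```text
clock: 28.05
ee_pos: [610.1, 277.7, 132.2]
ee_rot: [3.137, -0.001, 1.696]
contact_force: [1.6, 1.0, -3.4]
grip_width: 17.0
gripper_force: 52.2
```

Call:
{"name": "carry_out", "arguments": {"commands": [{"delta_pos": [0,0,0.8],"angular": [0,0,0]},{"delta_pos": [0,0,0.5],"angular": [0,0,0]},{"delta_pos": [0,0,0.3],"angular": [0,0,0]},{"delta_pos": [0,0,0],"angular": [0,0,0]},{"delta_pos": [0,0,0],"angular": [0,0,0]}]}}

```text
clock: 28.55
ee_pos: [609.3, 276.6, 91.5]
ee_rot: [3.14, -0.0, 1.695]
contact_force: [-0.3, -0.4, -4.5]
grip_width: 16.9
gripper_force: 51.9
```

Run:
```python
from w import *
st();delta([609.2,276,71.9])
```

```text
28.55 [609.3 276.6  91.5] [ 3.1404e+00 -4.0000e-04  1.6951e+00] 16.9 F [-0.3 -0.4 -4.5] j [0.43 0.43 0.05 1.19 0.   1.87]
to [609.2, 276, 71.9] rows tool xyz/25: [-0.02 -0.01  0.78]
```

Call:
{"name": "carry_out", "arguments": {"commands": [{"delta_pos": [-0.02,0,0.3],"angular": [0,0,0]},{"delta_pos": [0,0,0.2],"angular": [0,0,0]},{"delta_pos": [0,0,0.14],"angular": [0,0,0]},{"delta_pos": [0,0,0.06],"angular": [0,0,0]},{"delta_pos": [0,0,0.04],"angular": [0,0,0]}]}}

```text
clock: 29.05
ee_pos: [608.8, 276.0, 71.8]
ee_rot: [-3.141, 0.0, 1.695]
contact_force: [-1.8, 0.3, -1.0]
grip_width: 17.3
gripper_force: 52.6
```

Call:
{"name": "carry_out", "arguments": {"commands": [{"delta_pos": [0,0,0.04],"angular": [0,0,0]},{"delta_pos": [0,0,0],"angular": [0,0,0]}]}}

```text
clock: 29.25
ee_pos: [608.8, 276.1, 71.8]
ee_rot: [3.141, -0.0, 1.695]
contact_force: [-3.5, -0.6, 1.6]
grip_width: 17.2
gripper_force: 52.7
```

Call:
{"name": "carry_out", "arguments": {"commands": [{"delta_pos": [0,0,0.04],"angular": [0,0,0]},{"delta_pos": [0,0,0],"angular": [0,0,0]}]}}

```text
clock: 29.45
ee_pos: [608.8, 276.1, 71.7]
ee_rot: [3.141, -0.0, 1.695]
contact_force: [-5.3, -2.3, 7.3]
grip_width: 17.2
gripper_force: 53.4
```

Seated. On to D at about (544.2,-90).

Call:
{"name": "carry_out", "arguments": {"commands": [{"delta_pos": [0,0,-0.03],"angular": [0,0,0]},{"delta_pos": [0,0,0],"angular": [0,0,0]},{"delta_pos": [0,0,0],"angular": [0,0,0]},{"delta_pos": [0,0,-0.3],"angular": [0,0,0]},{"delta_pos": [0,0,-0.6],"angular": [0,0,0]}], "hand": 0.45}}

```text
clock: 29.95
ee_pos: [608.3, 275.7, 92.5]
ee_rot: [-3.139, 0.001, 1.695]
contact_force: [-0.4, 0.9, 0.1]
grip_width: 38.6
gripper_force: 0.0
```

Call:
{"name": "carry_out", "arguments": {"commands": [{"delta_pos": [0,0,-1],"angular": [0,0,0]},{"delta_pos": [0,0,-1],"angular": [0,0,0]},{"delta_pos": [-0.4,-0.1,-0.8],"angular": [0,0,0]},{"delta_pos": [-0.8,-0.3,0],"angular": [0,0,0]},{"delta_pos": [-1,-0.3,0],"angular": [0,0,0]}]}}

```text
clock: 30.45
ee_pos: [598.9, 219.6, 164.7]
ee_rot: [3.139, -0.001, 1.697]
contact_force: [0.7, -0.6, -0.1]
grip_width: 38.4
gripper_force: 0.0
```

Call:
{"name": "carry_out", "arguments": {"commands": [{"delta_pos": [-1,-0.3,0],"angular": [0,0,0]},{"delta_pos": [-1,-0.3,0],"angular": [0,0,0]},{"delta_pos": [-1,-0.3,0],"angular": [0,0,0]},{"delta_pos": [-1,-0.3,0],"angular": [0,0,0]},{"delta_pos": [-1,-0.3,0],"angular": [0,0,0]}]}}

```text
clock: 30.95
ee_pos: [576.7, 89.6, 163.9]
ee_rot: [3.141, -0.0, 1.695]
contact_force: [0.6, 0.3, 0.0]
grip_width: 38.0
gripper_force: 0.0
```

Call:
{"name": "carry_out", "arguments": {"commands": [{"delta_pos": [-1,-0.3,0],"angular": [0,0,0]},{"delta_pos": [-1,-0.3,0],"angular": [0,0,0]},{"delta_pos": [-1,-0.3,0],"angular": [0,0,0]},{"delta_pos": [-1,-0.3,0],"angular": [0,0,0]},{"delta_pos": [-1,-0.3,0],"angular": [0,0,0]}]}}

```text
clock: 31.45
ee_pos: [555.0, -39.2, 164.0]
ee_rot: [3.141, 0.0, 1.695]
contact_force: [0.9, -0.5, 0.8]
grip_width: 38.0
gripper_force: 0.0
```

Call:
{"name": "carry_out", "arguments": {"commands": [{"delta_pos": [-1,-0.3,0],"angular": [0,0,0]},{"delta_pos": [-0.7,-0.3,0],"angular": [0,0,0]},{"delta_pos": [-0.3,-0.04,0],"angular": [0,0,0]},{"delta_pos": [0,0,0],"angular": [0,0,0]},{"delta_pos": [0,0,0],"angular": [0,0,0]}]}}

```text
clock: 31.95
ee_pos: [545.7, -89.2, 163.5]
ee_rot: [3.141, -0.0, 1.696]
contact_force: [-0.2, 0.1, -0.7]
grip_width: 38.2
gripper_force: 0.0
```

Run:
```python
from w import *
st();handles(grab('wrist'));delta([544.2,-89.6,44])
for n in ['scene','side']: boards(grab(n))
```

```text
31.95 [545.7 -89.2 163.5] [ 3.1412e+00 -3.0000e-04  1.6956e+00] 38.2 F [-0.2  0.1 -0.7] j [-0.16  0.19 -0.12  1.27  0.    1.28]
handle [251. 199.] 584 z 70.0 (array([544.5, -89. ]), array([17. , 19.2]), 7.1)
to [544.2, -89.6, 44] rows tool xyz/25: [-0.02 -0.06  4.78]
board [330. 175.] 119 z 32.7 (array([508.5, 178.8]), array([64.4, 75.5]), 84.2)
board [370. 169.] 507 z 32.7 (array([512.5, 279.3]), array([65.7, 79.9]), 88.3)
board [337. 212.] 117 z 32.0 (array([639.1, 170. ]), array([66.2, 32.7]), 87.2)
board [379. 210.] 95 z 32.0 (array([640.2, 274.8]), array([21.6, 64.9]), 0.2)
board [330. 267.] 703 z 28.8 (array([790.6, 130.7]), array([99.6, 42.3]), 0.0)
board [164. 215.] 472 z 29.9 (array([784.7, 134.9]), array([98. , 54.1]), 0.9)
board [219. 248.] 198 z 33.5 (array([611.9, 170.6]), array([80.5, 65.8]), 3.9)
board [261. 266.] 137 z 34.4 (array([481. , 183.1]), array([64.9, 34.2]), 85.1)
board [201. 282.] 210 z 35.5 (array([607.4, 276.7]), array([79.6, 66.7]), 3.2)
board [233. 294.] 741 z 35.1 (array([508.1, 282.7]), array([66.1, 80.2]), 89.3)
```

Call:
{"name": "carry_out", "arguments": {"commands": [{"delta_pos": [-0.01,-0.05,0.6],"angular": [0,0,0]},{"delta_pos": [0,0,1],"angular": [0,0,0]},{"delta_pos": [0,0,1],"angular": [0,0,0]},{"delta_pos": [0,0,0.8],"angular": [0,0,0]},{"delta_pos": [0,0,0.6],"angular": [0,0,0]}]}}

```text
clock: 32.6
ee_pos: [543.7, -89.2, 61.8]
ee_rot: [-3.14, -0.001, 1.697]
contact_force: [-0.4, -0.7, -0.1]
grip_width: 38.3
gripper_force: 0.0
```

Call:
{"name": "carry_out", "arguments": {"commands": [{"delta_pos": [0,0,0.5],"angular": [0,0,0]},{"delta_pos": [0,0,0.3],"angular": [0,0,0]},{"delta_pos": [0,0,0],"angular": [0,0,0]}]}}

```text
clock: 32.9
ee_pos: [543.7, -89.7, 42.4]
ee_rot: [-3.14, -0.0, 1.696]
contact_force: [0.1, 0.3, -0.7]
grip_width: 38.4
gripper_force: 0.0
```

Call:
{"name": "carry_out", "arguments": {"commands": [{"delta_pos": [0,0,0],"angular": [0,0,0]},{"delta_pos": [0,0,0],"angular": [0,0,0]},{"delta_pos": [0,0,0],"angular": [0,0,0]},{"delta_pos": [0,0,0],"angular": [0,0,0]}], "hand": 0, "force": 50}}

```text
clock: 33.3
ee_pos: [544.6, -90.2, 44.1]
ee_rot: [3.14, 0.0, 1.695]
contact_force: [-1.4, 1.0, 3.9]
grip_width: 16.9
gripper_force: 52.7
```

Call:
{"name": "carry_out", "arguments": {"commands": [{"delta_pos": [0,0,-0.2],"angular": [0,0,0]},{"delta_pos": [0,0,-0.3],"angular": [0,0,0]},{"delta_pos": [0,0,-0.4],"angular": [0,0,0]},{"delta_pos": [0,0,-0.6],"angular": [0,0,0]},{"delta_pos": [0,0,-0.8],"angular": [0,0,0]}]}}

```text
clock: 33.8
ee_pos: [543.5, -90.0, 101.0]
ee_rot: [-3.14, -0.001, 1.695]
contact_force: [0.3, 0.6, -4.6]
grip_width: 16.8
gripper_force: 51.4
```

Call:
{"name": "carry_out", "arguments": {"commands": [{"delta_pos": [0,0,-1],"angular": [0,0,0]},{"delta_pos": [0,0,-1],"angular": [0,0,0]},{"delta_pos": [0,0,-0.8],"angular": [0,0,0]},{"delta_pos": [0,0,0],"angular": [0,0,0]},{"delta_pos": [0,0,0],"angular": [0,0,0]}]}}

```text
clock: 34.3
ee_pos: [544.3, -90.1, 170.8]
ee_rot: [3.141, 0.0, 1.695]
contact_force: [0.0, 0.4, -5.6]
grip_width: 17.2
gripper_force: 51.7
```

Call:
{"name": "carry_out", "arguments": {"commands": [{"delta_pos": [0.5,0,0],"angular": [0,0,0]},{"delta_pos": [0.9,0,0],"angular": [0,0,0]},{"delta_pos": [1,0,0],"angular": [0,0,0]},{"delta_pos": [1,0,0],"angular": [0,0,0]},{"delta_pos": [1,0,0],"angular": [0,0,0]}]}}

```text
clock: 34.8
ee_pos: [529.2, 20.6, 169.2]
ee_rot: [-3.139, -0.001, 1.695]
contact_force: [1.3, 0.5, -4.6]
grip_width: 17.0
gripper_force: 51.5
```

Call:
{"name": "carry_out", "arguments": {"commands": [{"delta_pos": [1,0,0],"angular": [0,0,0]},{"delta_pos": [1,-0.05,0],"angular": [0,0,0]},{"delta_pos": [1,0,0],"angular": [0,0,0]},{"delta_pos": [1,-0.05,0],"angular": [0,0,0]},{"delta_pos": [1,0,0],"angular": [0,0,0]}]}}

```text
clock: 35.3
ee_pos: [510.9, 144.2, 169.2]
ee_rot: [-3.139, 0.0, 1.696]
contact_force: [-0.0, -0.6, -4.9]
grip_width: 17.2
gripper_force: 51.6
```

Call:
{"name": "carry_out", "arguments": {"commands": [{"delta_pos": [1,0,0],"angular": [0,0,0]},{"delta_pos": [1,0,0],"angular": [0,0,0]},{"delta_pos": [0.7,0,0],"angular": [0,0,0]},{"delta_pos": [0,0,0],"angular": [0,0,0]},{"delta_pos": [0,0,0],"angular": [0,0,0]}]}}

```text
clock: 35.8
ee_pos: [503.1, 209.9, 169.5]
ee_rot: [-3.139, 0.001, 1.697]
contact_force: [-0.4, -0.2, -4.8]
grip_width: 16.8
gripper_force: 51.6
```

Run:
```python
from w import *
st();f=grab('wrist','w7.png');boards(f);placed(f);delta([509.6,282.6,165])
```

```text
35.8 [503.1 209.9 169.5] [-3.1393e+00  1.0000e-03  1.6967e+00] 16.8 F [-0.4 -0.2 -4.8] j [ 0.4   0.17 -0.12  1.28 -0.    1.84]
board [272.  89.] 1338 z 34.5 (array([509.4, 282.7]), array([68.5, 82.2]), 89.2)
board [272.  95.] 6983 z 34.5 (array([509.5, 282.4]), array([57.7, 71.8]), 89.4)
board [377. 101.] 964 z 34.6 (array([608.7, 275.9]), array([83.4, 69.1]), 2.1)
board [367. 110.] 1405 z 34.6 (array([608.7, 275.7]), array([71.3, 58. ]), 2.1)
board [415. 163.] 137 z 34.7 (array([630.1, 243.5]), array([41.1,  4.2]), 7.1)
board [253. 180.] 450 z 34.4 (array([506.6, 211.5]), array([82.7, 17.1]), 2.1)
board [235. 184.] 378 z 34.5 (array([493.5, 209.9]), array([46.8,  9.7]), 7.2)
board [358. 222.] 780 z 34.6 (array([612.4, 171.8]), array([83. , 68.4]), 3.6)
board [351. 230.] 1040 z 34.8 (array([613. , 171.1]), array([72.2, 57.7]), 3.6)
board [499. 292.] 1136 z 30.6 (array([747.7, 134.7]), array([30. , 53.1]), 6.0)
placed [431. 131.] 958 z 98.1 (array([606.6, 275.1]), array([21.4, 17.8]), 6.9)
placed [395. 275.] 708 z 97.8 (array([609.9, 173.2]), array([21. , 20.9]), 7.5)
to [509.6, 282.6, 165] rows tool xyz/25: [2.87 0.61 0.19]
```

Call:
{"name": "carry_out", "arguments": {"commands": [{"delta_pos": [0.9,0.2,0],"angular": [0,0,0]},{"delta_pos": [1,0.2,0],"angular": [0,0,0]},{"delta_pos": [0.95,0.18,0],"angular": [0,0,0]},{"delta_pos": [0,0,0.6],"angular": [0,0,0]},{"delta_pos": [0,0,1],"angular": [0,0,0]}]}}

```text
clock: 36.35
ee_pos: [510.8, 282.6, 131.6]
ee_rot: [3.139, -0.001, 1.695]
contact_force: [0.5, -0.2, -5.2]
grip_width: 16.6
gripper_force: 51.6
```

Call:
{"name": "carry_out", "arguments": {"commands": [{"delta_pos": [0,0,0.8],"angular": [0,0,0]},{"delta_pos": [0,0,0.5],"angular": [0,0,0]},{"delta_pos": [0,0,0.3],"angular": [0,0,0]},{"delta_pos": [0,0,0],"angular": [0,0,0]},{"delta_pos": [0,0,0],"angular": [0,0,0]}]}}

```text
clock: 36.85
ee_pos: [510.1, 282.2, 91.6]
ee_rot: [3.141, -0.0, 1.695]
contact_force: [0.1, -0.4, -4.8]
grip_width: 16.9
gripper_force: 51.3
```

Run:
```python
from w import *
st();delta([509.5,282.6,72.2])
```

```text
36.85 [510.1 282.2  91.6] [ 3.1407e+00 -4.0000e-04  1.6950e+00] 16.9 F [ 0.1 -0.4 -4.8] j [ 0.51  0.27 -0.17  1.13 -0.    1.95]
to [509.5, 282.6, 72.2] rows tool xyz/25: [ 0.02 -0.02  0.77]
```

Call:
{"name": "carry_out", "arguments": {"commands": [{"delta_pos": [0.02,-0.01,0.3],"angular": [0,0,0]},{"delta_pos": [0,0,0.2],"angular": [0,0,0]},{"delta_pos": [0,0,0.14],"angular": [0,0,0]},{"delta_pos": [0,0,0.06],"angular": [0,0,0]},{"delta_pos": [0,0,0.04],"angular": [0,0,0]}]}}

```text
clock: 37.35
ee_pos: [509.1, 282.7, 72.1]
ee_rot: [-3.141, -0.0, 1.695]
contact_force: [-2.8, -0.4, 0.4]
grip_width: 17.1
gripper_force: 52.3
```

Call:
{"name": "carry_out", "arguments": {"commands": [{"delta_pos": [0,0,0.04],"angular": [0,0,0]},{"delta_pos": [0,0,0],"angular": [0,0,0]}]}}

```text
clock: 37.55
ee_pos: [509.3, 282.9, 72.1]
ee_rot: [3.141, -0.0, 1.695]
contact_force: [-3.7, -1.6, 2.3]
grip_width: 17.1
gripper_force: 52.4
```

Call:
{"name": "carry_out", "arguments": {"commands": [{"delta_pos": [0,0,0.04],"angular": [0,0,0]},{"delta_pos": [0,0,0],"angular": [0,0,0]}]}}

```text
clock: 37.75
ee_pos: [509.2, 282.9, 72.1]
ee_rot: [3.14, -0.001, 1.696]
contact_force: [-5.9, -1.0, 9.8]
grip_width: 16.9
gripper_force: 53.3
```

Call:
{"name": "carry_out", "arguments": {"commands": [{"delta_pos": [0,0,-0.03],"angular": [0,0,0]},{"delta_pos": [0,0,0],"angular": [0,0,0]},{"delta_pos": [0,0,0],"angular": [0,0,0]},{"delta_pos": [0,0,-0.3],"angular": [0,0,0]},{"delta_pos": [0,0,-0.6],"angular": [0,0,0]}], "hand": 0.45}}

```text
clock: 38.25
ee_pos: [508.7, 282.3, 92.9]
ee_rot: [-3.14, 0.001, 1.695]
contact_force: [-0.2, 0.4, -0.4]
grip_width: 38.5
gripper_force: 0.0
```

Call:
{"name": "carry_out", "arguments": {"commands": [{"delta_pos": [0,0,-1],"angular": [0,0,0]},{"delta_pos": [0,0,-1],"angular": [0,0,0]},{"delta_pos": [0,0,-1],"angular": [0,0,0]},{"delta_pos": [-0.6,0,-1],"angular": [0,0,0]},{"delta_pos": [-1,0,-0.5],"angular": [0,0,0]}]}}

```text
clock: 38.75
ee_pos: [515.0, 243.9, 208.9]
ee_rot: [3.138, -0.001, 1.698]
contact_force: [0.1, -0.5, -0.5]
grip_width: 38.6
gripper_force: 0.0
```

Call:
{"name": "carry_out", "arguments": {"commands": [{"delta_pos": [-1,-0.2,0],"angular": [0,0,0]},{"delta_pos": [-1,-0.2,0],"angular": [0,0,0]},{"delta_pos": [-1,-0.2,0],"angular": [0,0,0]},{"delta_pos": [-0.6,0,0],"angular": [0,0,0]},{"delta_pos": [0,0,0],"angular": [0,0,0]}]}}

```text
clock: 39.25
ee_pos: [511.0, 150.5, 206.6]
ee_rot: [3.141, 0.0, 1.693]
contact_force: [0.1, 0.8, 0.2]
grip_width: 38.4
gripper_force: 0.0
```

Run:
```python
from w import *
st();f=grab('wrist','w8.png');boards(f);placed(f);delta([506.4,-366,210],189.8)
```

```text
39.25 [511.  150.5 206.6] [3.1408 0.     1.693 ] 38.4 F [0.1 0.8 0.2] j [ 0.29  0.14 -0.08  1.35 -0.    1.73]
board [268.  46.] 751 z 34.6 (array([509.4, 275.2]), array([54.4, 82. ]), 89.6)
board [232.  28.] 636 z 34.6 (array([478.7, 273.4]), array([13.7, 39.9]), 7.0)
board [299.  38.] 564 z 34.5 (array([522.4, 277.7]), array([48.5, 45.8]), 89.2)
board [361.  64.] 698 z 34.6 (array([608.6, 273.4]), array([82.3, 64.3]), 1.8)
board [400.   1.] 169 z 34.9 (array([611.9, 308.1]), array([53.8,  2.2]), 6.5)
board [350.  40.] 1047 z 34.6 (array([580.2, 275. ]), array([57.9, 16.5]), 89.0)
board [437.  21.] 139 z 34.6 (array([648.9, 294.8]), array([ 5.2, 32.9]), 8.7)
board [400.  80.] 152 z 34.6 (array([623.1, 248.2]), array([45.3,  4.1]), 6.6)
board [252. 132.] 824 z 34.4 (array([504.8, 181.5]), array([68.5, 82.6]), 85.4)
board [224. 128.] 800 z 34.5 (array([492.9, 182.2]), array([57.3, 48.1]), 84.9)
board [285. 138.] 406 z 34.5 (array([536.3, 178.1]), array([58.9, 11.2]), 89.0)
board [355. 150.] 736 z 34.5 (array([612.5, 171.4]), array([83.1, 68.3]), 4.1)
board [341. 156.] 931 z 34.5 (array([613.2, 170.9]), array([72.5, 57.7]), 3.8)
board [493. 218.] 1718 z 30.7 (array([755.8, 133.8]), array([44.7, 52.3]), 5.9)
placed [275.  10.] 559 z 97.9 (array([511. , 277.3]), array([17.3, 12.3]), 6.9)
placed [417.  35.] 890 z 98.0 (array([607.4, 273.5]), array([21.5, 17.7]), 6.5)
placed [250. 152.] 568 z 98.0 (array([505.2, 181.9]), array([17.3, 18. ]), 6.9)
placed [385. 182.] 622 z 97.9 (array([610.7, 171.3]), array([20.4, 19. ]), 6.9)
to [506.4, -366, 210] rows tool xyz/25: [-20.52  -2.72  -0.16]
 yaw turn share -1.031
```

View pics/w8.png

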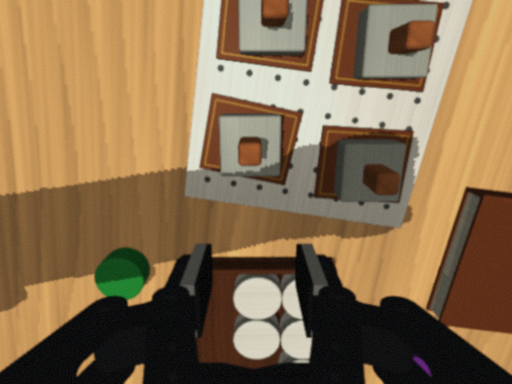

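All four weights stand upright at the middle of their boards: (250,152), (385,182), (275,10) and (417,35), within about 2 mm. Back to the knob.

Call:
{"name": "carry_out", "arguments": {"commands": [{"delta_pos": [-0.5,0,0],"angular": [0,0,0]},{"delta_pos": [-1,-0.1,0],"angular": [0,0,0]},{"delta_pos": [-1,-0.1,0],"angular": [0,0,0]},{"delta_pos": [-1,-0.1,0],"angular": [0,0,0]},{"delta_pos": [-1,-0.1,0],"angular": [0,0,0]}], "hand": 0.35}}

```text
clock: 39.8
ee_pos: [514.8, 38.3, 205.9]
ee_rot: [-3.141, 0.0, 1.697]
contact_force: [0.9, -0.2, -0.5]
grip_width: 29.7
gripper_force: 0.0
```

Call:
{"name": "carry_out", "arguments": {"commands": [{"delta_pos": [-1,-0.1,0],"angular": [0,0,0]},{"delta_pos": [-1,-0.1,0],"angular": [0,0,0]},{"delta_pos": [-1,-0.1,0],"angular": [0,0,0]},{"delta_pos": [-1,-0.1,0],"angular": [0,0,0]},{"delta_pos": [-1,-0.1,0],"angular": [0,0,0]}]}}

```text
clock: 40.3
ee_pos: [518.0, -87.5, 206.0]
ee_rot: [-3.142, -0.0, 1.696]
contact_force: [-0.4, -0.2, -0.8]
grip_width: 30.3
gripper_force: 0.0
```

Call:
{"name": "carry_out", "arguments": {"commands": [{"delta_pos": [-1,-0.2,0],"angular": [0,0,0]},{"delta_pos": [-1,-0.2,0],"angular": [0,0,0]},{"delta_pos": [-1,-0.2,0],"angular": [0,0,0]},{"delta_pos": [-1,-0.2,0],"angular": [0,0,0]},{"delta_pos": [-1,-0.2,0],"angular": [0,0,0]}]}}

```text
clock: 40.8
ee_pos: [508.7, -214.7, 205.9]
ee_rot: [-3.141, -0.0, 1.696]
contact_force: [0.2, 0.4, 0.2]
grip_width: 30.1
gripper_force: 0.0
```

Call:
{"name": "carry_out", "arguments": {"commands": [{"delta_pos": [-1,-0.2,0],"angular": [0,0,0]},{"delta_pos": [-1,-0.2,0],"angular": [0,0,0]},{"delta_pos": [-1,-0.2,0],"angular": [0,0,0]},{"delta_pos": [-1,-0.2,0],"angular": [0,0,0]},{"delta_pos": [-1,0,0],"angular": [0,0,0]}]}}

```text
clock: 41.3
ee_pos: [504.1, -341.3, 206.0]
ee_rot: [-3.141, -0.0, 1.696]
contact_force: [-0.4, 0.1, -0.6]
grip_width: 30.2
gripper_force: 0.0
```

Call:
{"name": "carry_out", "arguments": {"commands": [{"delta_pos": [-0.6,0,0],"angular": [0,0,-0.04]},{"delta_pos": [-0.4,0,0],"angular": [0,0,-0.09]},{"delta_pos": [0,0,0],"angular": [0,0,-0.09]},{"delta_pos": [0,0,0],"angular": [0,0,-0.09]},{"delta_pos": [0,0,0],"angular": [0,0,-0.09]}]}}

```text
clock: 41.8
ee_pos: [508.2, -365.1, 205.6]
ee_rot: [-3.141, -0.001, 2.33]
contact_force: [-0.4, 0.3, -0.6]
grip_width: 29.9
gripper_force: 0.0
```

Call:
{"name": "carry_out", "arguments": {"commands": [{"delta_pos": [0,0,0],"angular": [0,0,-0.09]},{"delta_pos": [0,0,0],"angular": [0,0,-0.09]},{"delta_pos": [0,0,0],"angular": [0,0,-0.09]},{"delta_pos": [0,0,0],"angular": [0,0,-0.09]},{"delta_pos": [0,0,0],"angular": [0,0,-0.09]}]}}

```text
clock: 42.3
ee_pos: [508.3, -364.9, 205.7]
ee_rot: [3.141, -0.0, 3.038]
contact_force: [-0.1, -0.3, 0.0]
grip_width: 29.8
gripper_force: 0.0
```

Call:
{"name": "carry_out", "arguments": {"commands": [{"delta_pos": [0,0,0],"angular": [0,0,-0.09]},{"delta_pos": [0,0,0],"angular": [0,0,-0.09]},{"delta_pos": [0,0,0],"angular": [0,0,0]},{"delta_pos": [0,0,0],"angular": [0,0,0]}]}}

```text
clock: 42.7
ee_pos: [508.1, -364.9, 205.8]
ee_rot: [3.141, -0.0, -2.973]
contact_force: [0.0, -0.7, 0.8]
grip_width: 30.0
gripper_force: 0.0
```

Run:
```python
from w import *
from knob import knob
st();f=grab('wrist','w9.png');knob(f);delta([506.5,-366,41],189.8)
```

```text
42.7 [ 508.1 -364.9  205.8] [ 3.1413e+00 -3.0000e-04 -2.9726e+00] 30.0 F [ 0.  -0.7  0.8] j [-0.62  0.32  0.15  1.4   0.   -0.79]
box (array([ 505.6, -365.5]), array([130.6, 130.2]), 9.7) well (504.309814453125, -365.7749328613281) 39.177005767822266
mark [252. 118.] 103 49.8 ang -170.1
mark [279. 129.] 32 46.6 ang 161.2
mark [298. 148.] 29 45.8 ang 132.3
mark [306. 174.] 28 46.3 ang 103.4
mark [306. 201.] 102 51.5 ang 74.7
mark [209. 204.] 57 45.4 ang -48.3
mark [284. 218.] 24 46.8 ang 46.1
knob dark rect (array([ 503.5, -366.2]), array([37.5, 29.5]), 9.6)
line [252. 166.] 119 mean off [-8.6 -1.4] dir ang -170.2
line [243. 186.] 21 mean off [10.5 -6.4] dir ang 39.2
line [262. 186.] 18 mean off [7.9 9.9] dir ang -19.3
to [506.5, -366, 41] rows tool xyz/25: [ 0.07 -0.03  6.59]
 yaw turn share -0.001
```

Call:
{"name": "carry_out", "arguments": {"commands": [{"delta_pos": [0.09,-0.02,0.6],"angular": [0,0,0]},{"delta_pos": [0,0,1],"angular": [0,0,0]},{"delta_pos": [0,0,1],"angular": [0,0,0]},{"delta_pos": [0,0,1],"angular": [0,0,0]},{"delta_pos": [0,0,0.8],"angular": [0,0,0]}]}}

```text
clock: 43.25
ee_pos: [505.4, -365.5, 94.5]
ee_rot: [3.141, -0.001, -2.972]
contact_force: [-0.4, -0.7, 0.0]
grip_width: 29.8
gripper_force: 0.0
```

Call:
{"name": "carry_out", "arguments": {"commands": [{"delta_pos": [0,0,0.6],"angular": [0,0,0]},{"delta_pos": [0,0,0.5],"angular": [0,0,0]},{"delta_pos": [0,0,0.5],"angular": [0,0,0]},{"delta_pos": [0,0,0.5],"angular": [0,0,0]},{"delta_pos": [0,0,0],"angular": [0,0,0]}]}}

```text
clock: 43.75
ee_pos: [505.0, -365.2, 41.6]
ee_rot: [3.14, -0.002, -2.97]
contact_force: [-0.4, -0.3, -0.3]
grip_width: 29.8
gripper_force: 0.0
```

Call:
{"name": "carry_out", "arguments": {"commands": [{"delta_pos": [0,0,0],"angular": [0,0,0]},{"delta_pos": [0,0,0],"angular": [0,0,0]},{"delta_pos": [0,0,0],"angular": [0,0,0]},{"delta_pos": [0,0,0],"angular": [0,0,0]}], "hand": 0, "force": 25}}

```text
clock: 44.15
ee_pos: [506.0, -366.3, 43.9]
ee_rot: [-3.141, 0.0, -2.97]
contact_force: [-0.2, -1.9, -2.7]
grip_width: 13.2
gripper_force: 29.4
```

```bash
python3 -c "
from w import *
s=st();print(s['moment'],np.degrees(s['ee_rot'][2]))"
```

```text
44.15 [ 506.  -366.3   43.9] [-3.1407e+00  3.0000e-04 -2.9701e+00] 13.2 F [-0.2 -1.9 -2.7] j [-0.63  0.37 -0.14  1.06 -0.   -0.8 ]
[-0.33844504 -0.02897375 -0.01284689] -170.17584848663947
```

Call:
{"name": "carry_out", "arguments": {"commands": [{"delta_pos": [0,0,0],"angular": [0,0,0.06]},{"delta_pos": [0,0,0],"angular": [0,0,0.09]},{"delta_pos": [0,0,0],"angular": [0,0,0.09]},{"delta_pos": [0,0,0],"angular": [0,0,0.09]},{"delta_pos": [0,0,0],"angular": [0,0,0.09]}]}}

```text
clock: 44.65
ee_pos: [505.9, -367.0, 43.9]
ee_rot: [-3.14, 0.001, 2.647]
contact_force: [-0.3, -5.7, -4.3]
grip_width: 13.2
gripper_force: 29.3
```

Call:
{"name": "carry_out", "arguments": {"commands": [{"delta_pos": [0,0,0],"angular": [0,0,0.09]},{"delta_pos": [0,0,0],"angular": [0,0,0.09]},{"delta_pos": [0,0,0],"angular": [0,0,0.09]},{"delta_pos": [0,0,0],"angular": [0,0,0.09]},{"delta_pos": [0,0,0],"angular": [0,0,0.09]}]}}

```text
clock: 45.15
ee_pos: [505.3, -367.5, 43.9]
ee_rot: [-3.139, 0.003, 1.94]
contact_force: [-3.4, -6.0, -2.7]
grip_width: 13.5
gripper_force: 29.3
```

Call:
{"name": "carry_out", "arguments": {"commands": [{"delta_pos": [0,0,0],"angular": [0,0,0.09]},{"delta_pos": [0,0,0],"angular": [0,0,0.09]},{"delta_pos": [0,0,0],"angular": [0,0,0.09]},{"delta_pos": [0,0,0],"angular": [0,0,0.09]},{"delta_pos": [0,0,0],"angular": [0,0,0.043]}]}}

```text
clock: 45.65
ee_pos: [504.6, -367.6, 43.9]
ee_rot: [-3.14, 0.004, 1.308]
contact_force: [-5.6, -5.4, -2.0]
grip_width: 13.3
gripper_force: 29.5
```

Call:
{"name": "carry_out", "arguments": {"commands": [{"delta_pos": [0,0,0],"angular": [0,0,0]},{"delta_pos": [0,0,0],"angular": [0,0,0]}]}}

```text
clock: 45.85
ee_pos: [504.6, -367.7, 43.9]
ee_rot: [-3.14, 0.004, 1.312]
contact_force: [-5.6, -6.4, -1.0]
grip_width: 13.1
gripper_force: 29.5
```

```bash
python3 -c "
from w import *
s=st();print(s['moment'],np.degrees(s['ee_rot'][2]))"
```

```text
45.85 [ 504.6 -367.7   43.9] [-3.1405  0.0041  1.3121] 13.1 F [-5.6 -6.4 -1. ] j [-0.63  0.37 -0.14  1.06 -0.    1.2 ]
[-1.32181491  0.82266252 -0.020793  ] 75.17609013286328
```

Call:
{"name": "carry_out", "arguments": {"commands": [{"delta_pos": [0,0,0],"angular": [0,0,0]},{"delta_pos": [0,0,0],"angular": [0,0,0]},{"delta_pos": [0,0,0],"angular": [0,0,0]},{"delta_pos": [0,0,-0.4],"angular": [0,0,0]},{"delta_pos": [0,0,-0.8],"angular": [0,0,0]}], "hand": 0.35}}

```text
clock: 46.35
ee_pos: [505.1, -365.0, 72.9]
ee_rot: [-3.139, -0.001, 1.314]
contact_force: [-0.4, 0.2, 0.9]
grip_width: 29.9
gripper_force: 0.0
```

Call:
{"name": "carry_out", "arguments": {"commands": [{"delta_pos": [0,0,-1],"angular": [0,0,0]},{"delta_pos": [0,0,-1],"angular": [0,0,0]},{"delta_pos": [0,0,-1],"angular": [0,0,0]},{"delta_pos": [0,0,-1],"angular": [0,0,0]},{"delta_pos": [0,0,-0.5],"angular": [0,0,0]}]}}

```text
clock: 46.85
ee_pos: [506.6, -366.1, 189.5]
ee_rot: [3.138, 0.001, 1.314]
contact_force: [0.3, -0.1, 0.4]
grip_width: 29.7
gripper_force: 0.0
```

Call:
{"name": "carry_out", "arguments": {"commands": [{"delta_pos": [0,0,0],"angular": [0,0,0]},{"delta_pos": [0,0,0],"angular": [0,0,0]}]}}

```text
clock: 47.05
ee_pos: [505.7, -365.7, 185.5]
ee_rot: [-3.141, -0.0, 1.314]
contact_force: [0.5, -0.6, -0.6]
grip_width: 30.0
gripper_force: 0.0
```

Run:
```python
from w import *
from knob import knob
st();f=grab('wrist','w10.png');knob(f)
g=grab('scene','s10.png');grab('side','d10.png')
a=cv2.imread('pics/w10.png')[80:300,130:380];b=cv2.imread('pics/s10.png')[120:330,80:420];
cv2.imwrite('pics/f.png',np.hstack([cv2.resize(a,(390,400)),cv2.resize(b,(410,400))]))
```

```text
47.05 [ 505.7 -365.7  185.5] [-3.1413e+00 -2.0000e-04  1.3138e+00] 30.0 F [ 0.5 -0.6 -0.6] j [-0.63  0.32  0.1   1.35  0.    1.2 ]
box (array([ 505.6, -365.8]), array([130.5, 131. ]), 9.8) well (506.012451171875, -364.24737548828125) 39.24518966674805
mark [252. 124.] 134 51.8 ang 75.3
mark [223. 138.] 29 46.7 ang 104.0
mark [282. 138.] 29 46.6 ang 46.6
mark [202. 158.] 25 46.8 ang 132.4
mark [195. 186.] 32 46.9 ang 161.4
mark [197. 214.] 94 50.3 ang -170.2
mark [292. 220.] 8 42.0 ang -53.3
knob dark rect (array([ 506.4, -362.5]), array([38.1, 30.1]), 75.2)
line [252. 178.] 116 mean off [2.1 8.5] dir ang 75.2
line [263. 197.] 36 mean off [ 6.  -9.7] dir ang -135.4
line [243. 198.] 32 mean off [-9.8 -6.1] dir ang -79.9
```

View pics/f.png

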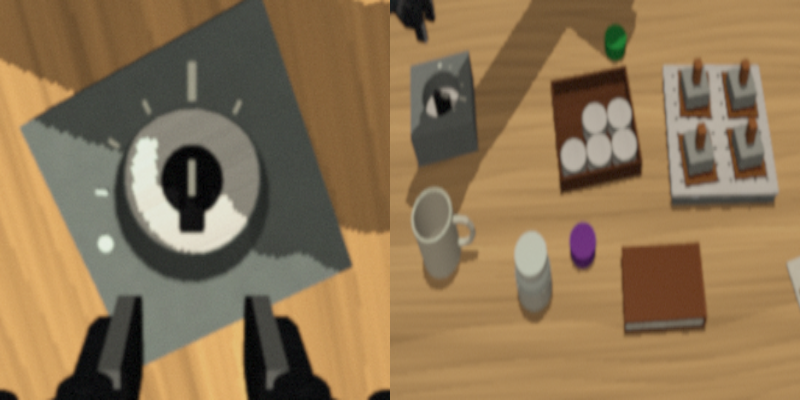

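The knob line (75.2°) points at the long tick (75.3°). All four boards carry upright weights, the tins stand in the crate, and the jar, book and mug are where they were.

```bash
python3 -c "
from plant import env
print(env.close_job())"
```

```text
the job is handed in; nothing more can be done
None
```

I turned the regulator fully off, set one weight upright on the middle of each of the four boards, turned the regulator to 2.0 and handed the job in; the tins, jar, book and mug are undisturbed.

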